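Level the orbital shaker on a shim

TASK

The orbital shaker in the clean bench leans down towards the side that stands on a single short foot. Holding the steel bar, pry that side up over the fulcrum block standing ready at its edge, slip the flat aluminium shim under the short foot so that the whole foot stands on it, and let the shaker down gently so that it stands level. Then lay the bar back along its wire rack; do not shove the shaker out of place and do not disturb the jars, lamp or dish.

Things in the scene. Friction and masses are not known exactly. Their poses are not given: they have to be found in the camera images.
- shaker: Orbital shaker, loose, 3.5 kg: white housing 200 (x) by 220 mm (y), top 80 mm, platform 100, two flasks 220 high on the +x half. Origin under its middle, level with the soles of two feet at x +75, y +-88 mm; z upright when level. One short foot at x -70, y 0, sole at z +6: it starts leaning 2.4 deg down to -x. Flat underside at z +30; its -x edge (x -100) starts 23 mm over the bench.
- low_foot (a point): Centre of the sole of the shaker's short foot, a rubber disc 30 mm across, 30 mm in from the low edge. It stands on the bench at the start. Axes are the shaker's.
- low_edge (a point): Middle of the lower edge of the housing's low (-x) side, where the bar lifts; the edge runs along the shaker's y, 110 mm to either side.
- pry_bar: Steel bar 270 mm long, 24 wide, 0.8 kg, flat below; origin under its balance point, x to the tip at +164 (handle end -106), z up. From the tip: 5 mm thick for 70 mm, 10 mm for 25, then 20. Starts on the rack. Tip 15 mm under the shaker's edge, over the fulcrum and lowered till the handle end rests on the bench, it lifts the foot about 11 mm and by its weight stays so when let go.
- fulcrum: Loose steel block, 0.45 kg: foot 44 (x) by 60 mm (y), 10 mm high, with a half-round crest along y (radius 10 mm, axis 18 mm up, top 28 mm up). Origin under its middle. Stands with its middle 34 to 40 mm out from the shaker's low edge, crest parallel to it, 64 to 72 mm to one side or the other of the short foot.
- shim: Loose aluminium strip 140 x 44 x 6 mm lying flat on the bench; x along its length, origin at the middle of its underside.
- rack: Fixed stainless wire rack 244 mm along its x, 100 mm along its y; origin on the bench below its middle; the tops of its cross rods (4 mm thick, 34 mm apart) are 42 mm up. The bar lies lengthwise on it at the start, near its middle, and belongs there at the end.
- vial_jar: Bystander: small lidded glass jar, 44 mm across, 68 mm high, by the shaker's low edge on the other side of the short foot from the fulcrum; origin under its middle.
- jar_b: Bystander: lidded glass jar 62 mm across, 92 mm high, between rack and shim; origin under its middle.
- jar_c: Bystander: lidded glass jar 66 mm across, 105 mm high, beyond the rack; origin under its middle.
- spirit_lamp: Bystander: steel spirit lamp 72 mm across, 80 mm high, near the robot; origin under its middle.
- petri_dish: Bystander: covered glass dish 92 mm across, 18 mm high, on the robot's side of the shaker; origin under its middle.
There are look-alikes about, which are no part of the job. What is meant by the shim is not pink, and is the smaller of those in its own colour. Of the things shaped like the fulcrum, the steel one is meant.

How it is judged:
By the outcome, as a careful person would: the job done as asked, in the order asked, and still so for the second after the job is handed in, with the robot touching nothing.
It also fails if it takes over 72 s, if anything falls off the work surface, if the arm or the gripper's body presses on something with over 40 N, if the wrist force passes 120 N, or if a joint passes its speed limit or range.

ROBOT

A 6-joint arm with a two-finger parallel gripper is mounted at the origin on the work surface. World frame = base frame: x ahead of the robot, y to its left, z up, the work surface at z = 0. Lengths are in mm, angles in rad, forces in N, time in s.
With the tool pointing down it reaches from about 275 to 1000 mm from the base axis. Payload 8.4 kg.
Tool frame: the origin (TCP) lies between the finger pads; the fingertips stand r.nose_length ahead of it and the grasp point (between the pads) lies 8 mm behind it (r.nose_length is the distance from the TCP to the fingertips, in mm); y points along the fingers, x is the direction in which the jaws open and shut, and the axes are right-handed (so a half turn about y gives the same grasp; the last joint's range is limited). The gripper opens to 85 mm and grips with 20 to 120 N. Pads are 22 mm wide; open, the fingers measure 114 mm over their backs; the gripper's body (76 mm by 85 mm) begins 54 mm behind the grasp point. The pads swing forward as they close: fully open they stand 13 mm farther back than shut.
Start: joints at [1.276, 0.353, 1.633, -0, 1.155, -0.002], TCP at [180.395, 598.403, 242.281] pointing down, gripper open.
Joint ranges: [-2.63, 2.63], [-0.92, 2.1], [0.06, 2.66], [-1.3, 4.44], [0, 2.69], [-3.02, 3.02]. Speed limits (rad/s): [2.22, 2.22, 2.79, 3.14, 3.14, 3.14].

INTERFACE

Orientations are given as [roll, pitch, yaw] about the fixed x, y, z axes, in that order (R = Rz(yaw) Ry(pitch) Rx(roll)).
In Python, from rig import r, cams, order gives the robot as it stands. The module is installed in compiled form; this text tells all that it offers.
- The arm moves only by the shell command python3 -m crank 'ROWS' [FORCE]. ROWS is JSON, a list of rows, each a list of 7 numbers: the turn, a rotation vector about the tool's x, y, z in degrees, then the shift along the tool's x, y, z in cm, then the opening, from -1 (shut) to 1 (fully open). A call has exactly 10 rows; each row shifts and turns the pose as measured when the row begins, along the tool's axes as they then stand; what a row does not reach is not made up. A row lasts 1/12 s, in which the tool goes at most 41.7 mm and 7.16 degrees, less where a joint would pass 70% of its speed; a pose out of reach is approached as far as the arm can. A call with a gripper value outside its range is refused whole. The fingers move at their own pace and stop on an object; FORCE is the grip in N (left out, the last holds). Time passes only in rows, so rows that do not move let the fingers close, or fill a call up. It gives the time, the measured TCP pose, the force and the opening at its end, in the units of the state.
- r.sense(): the state, without advancing time (a new reading comes with each control period).
- cams.grab_frame(name): name is "scene" or "side" or "wrist"; returns the picture (420x560x3 uint8, blue, green, red); there is no depth.
- cams.camera_info(name): a dict with "intrinsics" (3x3 intrinsics, pixels), "view" (4x4, takes a point from world to camera coordinates); the wrist camera has in their place "hand_eye" (4x4, takes a point from camera to tool coordinates, whose origin is the TCP and whose axes are the tool frame's). Camera axes: x right, y up, looking along -z (the intrinsics and any distortion apply to the point x, -y, -z); pixel columns grow to the right and rows downward; lengths in mm; the calibration is good to about 2 mm. A picture is of the moment at which its call begins: read the wrist's pose just before it. camera_info takes no time and is no camera call.
- order.sign_off(): hands the job in, once; it reports no verdict.
The state is a dict: "clock": time; "qpos": joint angles; "qvel": joint speeds; "joint_efforts": joint torques, N m; "eef_pos": TCP position; "tcp_rot": TCP orientation; "contact_force": force on the tool from outside, world axes, zero at the start; "wrist_torque": the same for the moment, N m; "opening": opening from 0.0 (shut) to 1.0 (fully open).
Only numpy, scipy, OpenCV 4.12 (cv2) and the standard library are available. Lean on these libraries where they do the work, as an engineer would, in place of code of your own. Each camera call takes 0.05 s, during which the arm holds its last target.

## Working session

There is one attempt and no reset: what is moved stays moved. The work goes in short steps, Python scripts to look and compute and a shell command to move; the robot and the scene stay as the last step left them, time stands still between calls to the robot, and variables do not carry over. Pictures are saved under pics/ and viewed, and the job is handed in when it is done.

```bash
mkdir -p pics; ls; python3 - <<'E'
from rig import r,cams,order
import cv2
print(r.sense(), r.nose_length)
for n in ["scene","side","wrist"]:
    cv2.imwrite(f"pics/a_{n}.png",cams.grab_frame(n)); print(n,cams.camera_info(n))
E
```

```text
pics
{'clock': 0.0, 'qpos': array([ 1.27559158e+00,  3.53635199e-01,  1.63414115e+00, -2.71477950e-06,
        1.15518024e+00, -2.41481267e-03]), 'qvel': array([-0.000343  , -0.00130418, -0.00310126, -0.00114019,  0.00084326,
       -0.00144295]), 'joint_efforts': array([-9.79115539e-04, -6.05280590e+01, -3.42049456e+01, -1.69276143e-05,
        9.43140651e-03, -5.24092616e-05]), 'eef_pos': array([180.26680657, 597.96058818, 241.56674685]), 'tcp_rot': array([-1.57079552e+00,  1.36393598e-03,  1.27800749e+00]), 'contact_force': array([ 0.59991192, -0.7938957 ,  0.06385276]), 'wrist_torque': array([-0.02017291,  0.00779394,  0.0140577 ]), 'opening': 1.000256840110295} 11.0
scene {'intrinsics': array([[510.72938964,   0.        , 283.50733876],
       [  0.        , 510.72938964, 206.99787118],
       [  0.        ,   0.        ,   1.        ]]), 'view': array([[ 4.93271752e-01,  8.69847750e-01, -6.91891927e-03,
        -2.86165291e+02],
       [-7.41508592e-01,  4.24625429e-01,  5.19478828e-01,
         3.43825724e+02],
       [ 4.54805439e-01, -2.51113793e-01,  8.54455309e-01,
       
[... 460 characters left out ...]
      [-2.36127457e-01, -6.18717230e-01,  7.49288205e-01,
        -8.05352229e+02],
       [ 0.00000000e+00,  0.00000000e+00,  0.00000000e+00,
         1.00000000e+00]])}
wrist {'intrinsics': array([[327.2102673 ,   0.        , 275.48219437],
       [  0.        , 327.2102673 , 208.39223707],
       [  0.        ,   0.        ,   1.        ]]), 'hand_eye': array([[ 9.99999019e-01, -4.48884281e-04,  1.32699875e-03,
        -1.33610233e+00],
       [ 1.40083369e-03,  3.26760247e-01, -9.45106226e-01,
        -1.31738343e+02],
       [-9.36711084e-06,  9.45107158e-01,  3.26760556e-01,
         8.45954516e+01],
       [ 0.00000000e+00,  0.00000000e+00,  0.00000000e+00,
         1.00000000e+00]])}
```

View pics/a_scene.png

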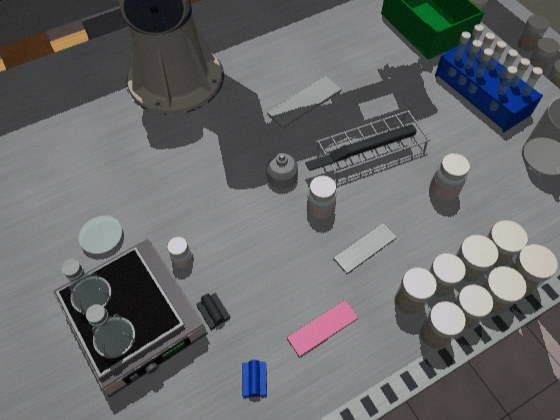

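View pics/a_side.png

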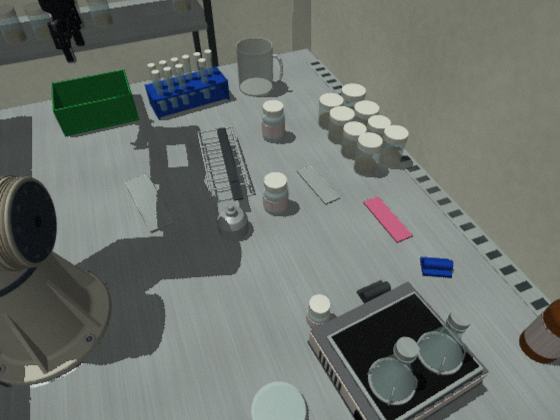

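View pics/a_wrist.png

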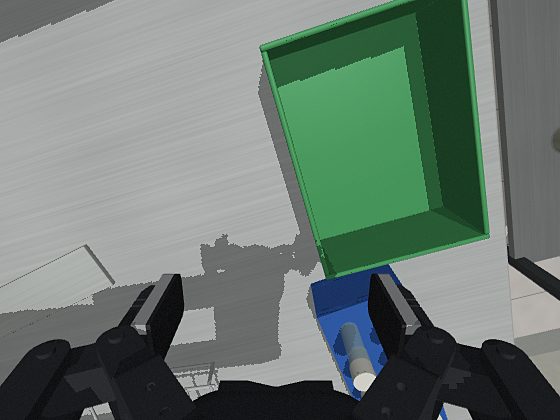

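```bash
cat > h.py <<'E'
import numpy as np, cv2
from scipy.spatial.transform import Rotation as Ro
from rig import r,cams,order
def info(n,st=None):
    c=cams.camera_info(n); K=c['intrinsics']
    if n=='wrist':
        st=st or r.sense()
        T=np.eye(4);T[:3,:3]=Ro.from_euler('xyz',st['tcp_rot']).as_matrix();T[:3,3]=st['eef_pos']
        V=np.linalg.inv(T@c['hand_eye'])
    else: V=c['view']
    return K,V
def proj(n,P,st=None):
    K,V=info(n,st); P=np.atleast_2d(P).astype(float)
    q=P@V[:3,:3].T+V[:3,3]; q=q*[1,-1,-1]; q=q@K.T
    return q[:,:2]/q[:,2:]
def ray(n,uv,st=None):
    K,V=info(n,st); u=np.atleast_2d(uv).astype(float)
    d=np.c_[u,np.ones(len(u))]@np.linalg.inv(K).T*[1,-1,-1]
    d=d@V[:3,:3]; o=-V[:3,:3].T@V[:3,3]
    return o,d/np.linalg.norm(d,axis=1)[:,None]
def onz(n,uv,z,st=None):
    o,d=ray(n,uv,st); return o+d*((z-o[2])/d[:,2])[:,None]
def two(na,ua,nb,ub):
    o1,d1=ray(na,ua);o2,d2=ray(nb,ub);d1=d1[0];d2=d2[0]
    s=np.linalg.lstsq(np.c_[d1,-d2],o2-o1,rcond=None)[0]
    p,q=o1+s[0]*d1,o2+s[1]*d2
    return (p+q)/2,np.linalg.norm(p-q)
def crop(src,x0,y0,w,h,k,out):
    im=src if isinstance(src,np.ndarray) else cv2.imread(src)
    c=cv2.resize(im[y0:y0+h,x0:x0+w],None,fx=k,fy=k,interpolation=cv2.INTER_CUBIC)
    for i in range(0,w,10): cv2.line(c,(i*k,0),(i*k,8 if i%50 else 20),(0,0,255),1)
    for i in range(0,h,10): cv2.line(c,(0,i*k),(8 if i%50 else 20,i*k),(0,0,255),1)
    cv2.imwrite(out,c)
E
python3 - <<'E'
from h import *
S='pics/a_scene.png'
crop(S,40,220,200,150,4,'pics/b1.png')
crop(S,250,60,200,150,4,'pics/b2.png')
crop(S,230,210,180,150,4,'pics/b3.png')
D='pics/a_side.png'
crop(D,300,260,200,150,4,'pics/b4.png')
crop(D,110,110,200,140,4,'pics/b5.png')
E
```

```text
(no output)
```

View pics/b1.png

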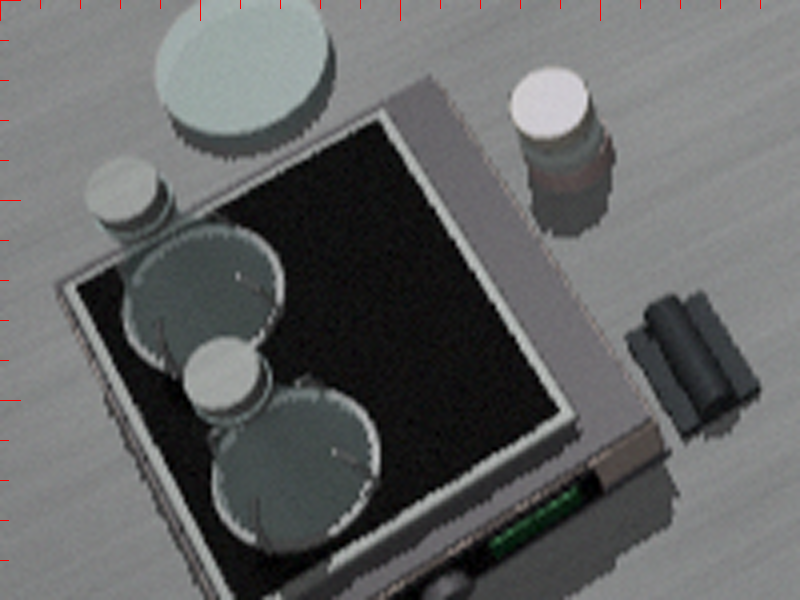

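View pics/b2.png

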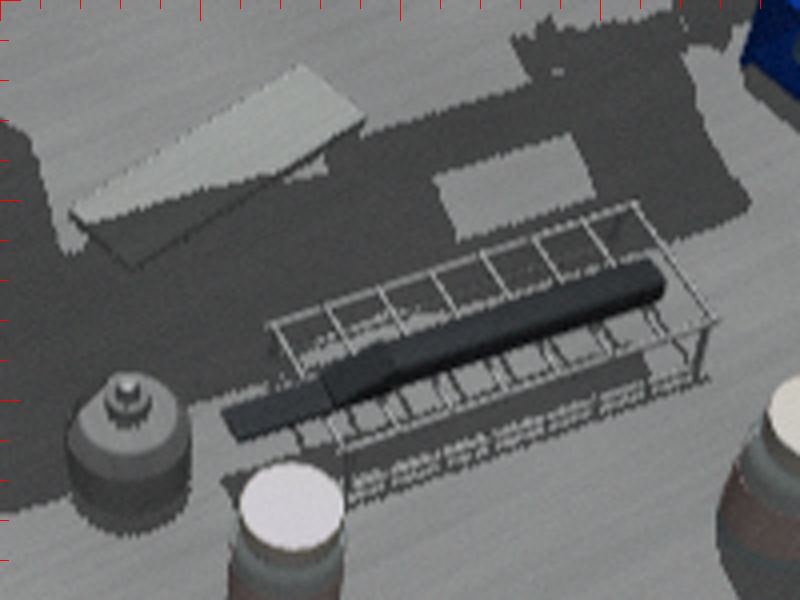

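View pics/b3.png

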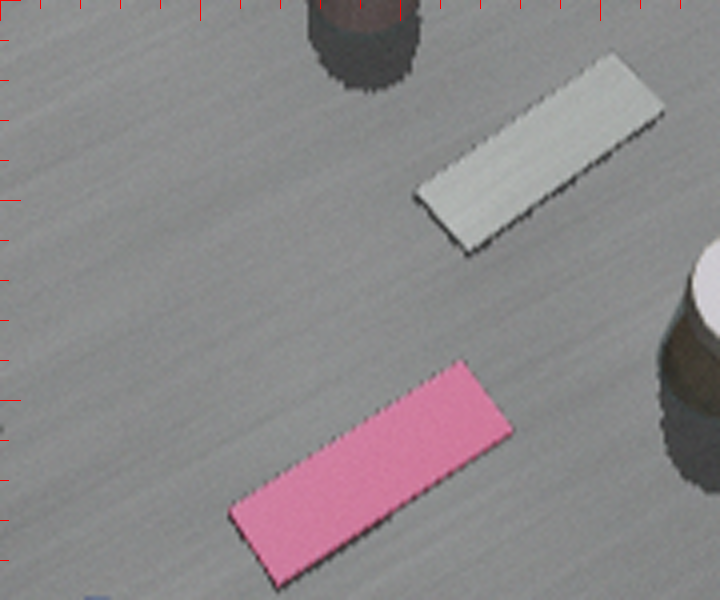

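View pics/b4.png

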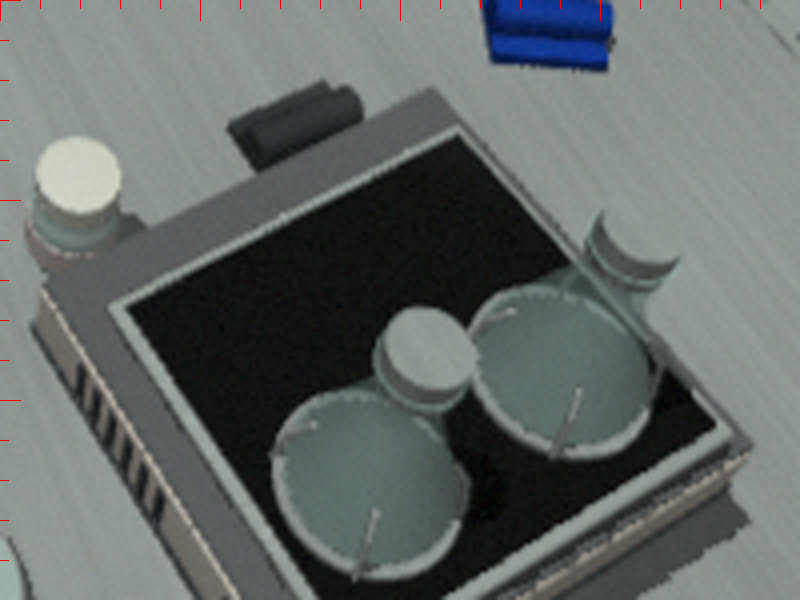

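View pics/b5.png

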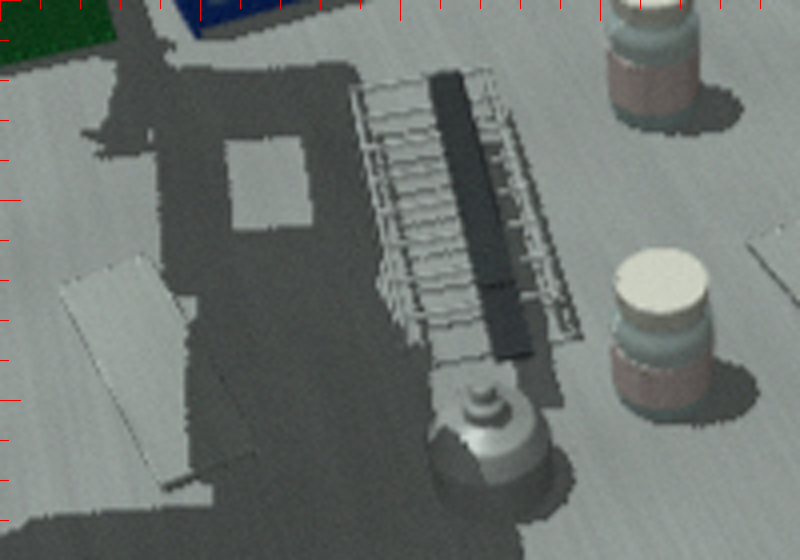

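```bash
python3 - <<'E'
from h import *
np.set_printoptions(precision=1,suppress=True)
def c(off,pts,z,n='scene'):
    return onz(n,np.array(off)+np.array(pts)/4.,z)
def rep(nm,P):
    print(nm,'ctr',P.mean(0)); print(P[:,:2].tolist() if 0 else P[:,:2]); print(' sides',np.linalg.norm(np.diff(np.r_[P,P[:1]],axis=0),axis=1),'ang',[round(np.degrees(np.arctan2(*(b-a)[[1,0]])),1) for a,b in zip(P,np.roll(P,-1,0))])
rep('shim',c((230,210),[(612,53),(665,107),(468,252),(415,195)],6))
rep('shim side',c((110,110),[(0,0)],6,'side'))
rep('grey decoy',c((250,60),[(303,65),(365,120),(135,268),(70,210)],6))
rep('pink',c((230,210),[(462,360),(513,430),(280,587),(230,513)],6))
rep('fulc base',c((40,220),[(627,335),(705,292),(760,385),(688,440)],10))
rep('fulc base side',c((300,260),[(228,130),(325,82)],10,'side'))
rep('shaker lowtop',c((40,220),[(430,78),(662,430)],72.7))
rep('shaker lowtop side',c((300,260),[(45,290),(432,88)],72.7,'side'))
rep('shaker far',c((40,220),[(57,285)],81))
rep('shaker far side',c((300,260),[(750,445)],81,'side'))
rep('bar tip',c((250,60),[(222,408),(238,440)],47))
rep('bar step',c((250,60),[(330,410),(318,380)],47))
rep('bar tail',c((250,60),[(650,262),(664,298)],62))
rep('bar tip side',c((110,110),[(498,357),(532,352)],47,'side'))
rep('bar tail side',c((110,110),[(430,75),(462,73)],62,'side'))
rep('rack',c((250,60),[(270,325),(635,203),(715,320),(340,450)],42))
rep('vial',c((40,220),[(550,103)],68)); rep('vial side',c((300,260),[(78,175)],68,'side'))
rep('jarb',c((250,60),[(292,507)],92));rep('jarb side',c((110,110),[(661,283)],92,'side'))
rep('lamp',c((250,60),[(128,385)],80));rep('lamp side',c((110,110),[(486,390)],80,'side'))
rep('jar_c',onz('scene',[(454,165)],105))
rep('dish',onz('scene',[(101,235)],18))
E
```

```text
shim ctr [669.  149.1   6. ]
[[639.1 215.6]
 [680.4 220.9]
 [698.7  83.1]
 [657.9  76.8]]
 sides [ 41.6 139.   41.3 140.1] ang [np.float64(7.3), np.float64(-82.4), np.float64(-171.3), np.float64(97.7)]
shim side ctr [202.7 697.8   6. ]
[[202.7 697.8]]
 sides [0.] ang [np.float64(0.0)]
grey decoy ctr [248.3 251.6   6. ]
[[200.6 343. ]
 [262.3 351.5]
 [295.7 162. ]
 [234.6 149.9]]
 sides [ 62.2 192.4  62.3 196. ] ang [np.float64(7.9), np.float64(-80.0), np.float64(-168.8), np.float64(100.0)]
pink ctr [772.4 -20.1   6. ]
[[746.3  48.3]
 [789.   50.2]
 [798.3 -87.9]
 [756.  -90.9]]
 sides [ 42.8 138.4  42.4 139.5] ang [np.float64(2.5), np.float64(-86.1), np.float64(-176.0), np.float64(94.0)]
fulc base ctr [ 637.  -190.4   10. ]
[[ 607.6 -213.7]
 [ 606.3 -170.1]
 [ 663.4 -167.7]
 [ 670.8 -210.2]]
 sides [43.5 57.1 43.2 63.4] ang [np.float64(91.7), np.float64(2.4), np.float64(-80.1), np.float64(-176.9)]
fulc base side ctr [ 631.7 -173.5   10. ]
[[ 601.  -176.7]
 [ 662.4 -170.2]]
 sides [61.8 61.8] ang [np.float64(6.0), np.float64(-174.0)]
shaker lowtop ctr [ 572.5 -232.4   72.7]
[[ 462.  -
[... 1216 characters left out ...]
np.float64(-97.3), np.float64(172.5)]
vial ctr [ 502.1 -197.9   68. ]
[[ 502.1 -197.9]]
 sides [0.] ang [np.float64(0.0)]
vial side ctr [ 499.9 -199.1   68. ]
[[ 499.9 -199.1]]
 sides [0.] ang [np.float64(0.0)]
jarb ctr [539.2 118.1  92. ]
[[539.2 118.1]]
 sides [0.] ang [np.float64(0.0)]
jarb side ctr [536.3 115.1  92. ]
[[536.3 115.1]]
 sides [0.] ang [np.float64(0.0)]
lamp ctr [420.3  87.5  80. ]
[[420.3  87.5]]
 sides [0.] ang [np.float64(0.0)]
lamp side ctr [419.2  83.5  80. ]
[[419.2  83.5]]
 sides [0.] ang [np.float64(0.0)]
jar_c ctr [636.  379.7 105. ]
[[636.  379.7]]
 sides [0.] ang [np.float64(0.0)]
dish ctr [ 369.4 -327.2   18. ]
[[ 369.4 -327.2]]
 sides [0.] ang [np.float64(0.0)]
```

```bash
cat >> h.py <<'E'
def Rt(yaw,tilt=0): # yaw deg; tilt deg about tool x
    return Ro.from_euler('z',yaw,degrees=True)*Ro.from_euler('x',-90,degrees=True)*Ro.from_euler('x',tilt,degrees=True)
def plan(p,yaw,tilt=0,n=10,st=None):
    st=st or r.sense(); a=Ro.from_euler('xyz',st['tcp_rot']); b=Rt(yaw,tilt)
    rv=(a.inv()*b).as_rotvec(degrees=True); d=np.array(p)-st['eef_pos']
    print('turn',rv.round(2),'dist',np.linalg.norm(d).round(1),'shift now-axes cm',(a.inv().apply(d)/10).round(3))
    cur=a
    for i in range(n):
        print(i,(rv/n).round(2),(cur.inv().apply(d/n)/10).round(2)); cur=cur*Ro.from_rotvec(rv/n,degrees=True)
        if np.linalg.norm(rv)<.5: break
def say():
    s=r.sense(); R=Ro.from_euler('xyz',s['tcp_rot']); X=R.apply([1,0,0]); Y=R.apply([0,1,0])
    print('t',round(s['clock'],2),'p',s['eef_pos'].round(1),'yaw',np.degrees(np.arctan2(X[1],X[0])).round(2),'rpy',np.degrees(s['tcp_rot']).round(2),'F',s['contact_force'].round(1),'op',round(s['opening'],3),'q',s['qpos'].round(2))
E
python3 - <<'E'
from h import *
plan((481,332,215),-8.5,0,12)
E
```

```text
turn [ 4.000e-02  8.172e+01 -5.000e-02] dist 402.4 shift now-axes cm [-16.794   2.689 -36.469]
0 [ 0.    6.81 -0.  ] [-1.4   0.22 -3.04]
1 [ 0.    6.81 -0.  ] [-1.03  0.22 -3.18]
2 [ 0.    6.81 -0.  ] [-0.64  0.22 -3.28]
3 [ 0.    6.81 -0.  ] [-0.25  0.22 -3.34]
4 [ 0.    6.81 -0.  ] [ 0.15  0.22 -3.34]
5 [ 0.    6.81 -0.  ] [ 0.54  0.22 -3.3 ]
6 [ 0.    6.81 -0.  ] [ 0.93  0.22 -3.21]
7 [ 0.    6.81 -0.  ] [ 1.3   0.22 -3.08]
8 [ 0.    6.81 -0.  ] [ 1.66  0.22 -2.9 ]
9 [ 0.    6.81 -0.  ] [ 1.99  0.22 -2.69]
10 [ 0.    6.81 -0.  ] [ 2.3   0.22 -2.43]
11 [ 0.    6.81 -0.  ] [ 2.57  0.22 -2.14]
```

```bash
python3 -m crank '[[0,6.8,0,-1.4,0.2,-3.0,1],[0,6.8,0,-1.0,0.2,-3.2,1],[0,6.8,0,-0.6,0.2,-3.3,1],[0,6.8,0,-0.3,0.2,-3.3,1],[0,6.8,0,0.1,0.2,-3.3,1],[0,6.8,0,0.5,0.2,-3.3,1],[0,6.8,0,0.9,0.2,-3.2,1],[0,6.8,0,1.3,0.2,-3.1,1],[0,6.8,0,1.7,0.2,-2.9,1],[0,6.8,0,2.0,0.2,-2.7,1]]' 60; python3 -c "
from h import *
say();plan((481,332,215),-8.5,0,10)"
```

```text
clock: 0.98
eef_pos: [430.1, 366.5, 218.6]
tcp_rot: [-1.571, 0.003, 0.049]
contact_force: [0.4, 0.4, 0.5]
opening: 1.001
t 0.98 p [430.1 366.5 218.6] yaw 2.79 rpy [-90.02   0.17   2.79] F [0.4 0.4 0.5] op 1.001 q [0.7  0.29 1.79 0.   1.07 0.65]
turn [ 0.04 11.29 -0.16] dist 61.6 shift now-axes cm [ 4.92   0.346 -3.699]
0 [ 0.    1.13 -0.02] [ 0.49  0.03 -0.37]
1 [ 0.    1.13 -0.02] [ 0.5   0.03 -0.36]
2 [ 0.    1.13 -0.02] [ 0.51  0.03 -0.35]
3 [ 0.    1.13 -0.02] [ 0.51  0.04 -0.34]
4 [ 0.    1.13 -0.02] [ 0.52  0.04 -0.33]
5 [ 0.    1.13 -0.02] [ 0.53  0.04 -0.32]
6 [ 0.    1.13 -0.02] [ 0.53  0.04 -0.31]
7 [ 0.    1.13 -0.02] [ 0.54  0.04 -0.3 ]
8 [ 0.    1.13 -0.02] [ 0.54  0.04 -0.29]
9 [ 0.    1.13 -0.02] [ 0.55  0.04 -0.28]
```

```bash
python3 -m crank '[[0,5.6,0,2.5,1,-1.8,1],[0,5.7,0,2.5,1,-1.7,1],[0,0,0,0,1,0,1],[0,0,0,0,1,0,1],[0,0,0,0,1,0,1],[0,0,0,0,0.5,0,1],[0,0,0,0,0,0,1],[0,0,0,0,0,0,1],[0,0,0,0,0,0,1],[0,0,0,0,0,0,1]]'; python3 -c "
from h import *
say();np.save('st1.npy',r.sense(),allow_pickle=True);cv2.imwrite('pics/c1.png',cams.grab_frame('wrist'))"
```

```text
clock: 1.82
eef_pos: [482.6, 326.6, 159.2]
tcp_rot: [-1.574, 0.004, -0.163]
contact_force: [0.3, 0.3, -0.0]
opening: 0.997
t 1.82 p [482.6 326.6 159.2] yaw -9.36 rpy [-90.16   0.21  -9.36] F [ 0.3  0.3 -0. ] op 0.997 q [0.59 0.38 1.8  0.   0.97 0.76]
```

View pics/c1.png

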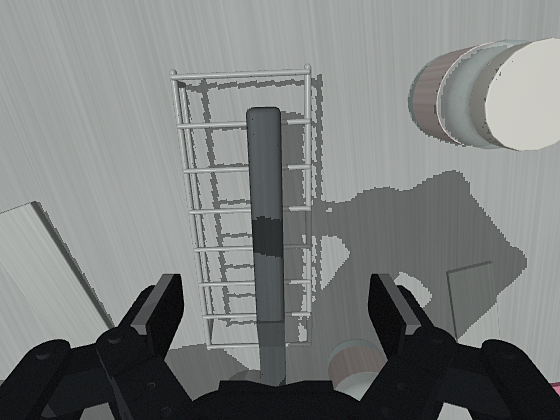

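```bash
python3 - <<'E'
from h import *
np.set_printoptions(precision=1,suppress=True)
st=np.load('st1.npy',allow_pickle=True).item()
L=onz('wrist',[(247,125),(252,220),(257,318)],62,st);R=onz('wrist',[(281,125),(283,220),(284,318)],62,st)
print(L,R,np.linalg.norm(L-R,axis=1)); C=(L+R)/2
print(C,np.degrees(np.arctan2(*(C[0]-C[2])[[1,0]])))
print(onz('wrist',[(264,107),(264,320)],62,st), onz('wrist',[(264,107),(264,320)],59,st))
print('rack',onz('wrist',[(174,72),(308,70),(309,344),(210,345)],42,st))
print(proj('wrist',[[450.4,135,47],[490,395,62]],st))
E
```

```text
[[473.  392.4  62. ]
 [463.5 323.7  62. ]
 [451.2 236.3  62. ]] [[495.8 388.6  62. ]
 [486.4 320.   62. ]
 [473.6 232.6  62. ]] [23.1 23.3 22.7]
[[484.4 390.5  62. ]
 [474.9 321.8  62. ]
 [462.4 234.5  62. ]] 81.96212555039567
[[486.4 402.   62. ]
 [456.6 233.3  62. ]] [[486.3 402.   59. ]
 [456.1 231.   59. ]]
rack [[427.2 434.9  42. ]
 [520.3 420.8  42. ]
 [490.3 184.4  42. ]
 [397.8 198.1  42. ]]
[[275.7 392.9]
 [271.  116.9]]
```

```bash
python3 - <<'E'
from h import *
plan((476.3,331.7,57),-8.0,0,4)
E
```

```text
turn [ 0.14 -1.36 -0.2 ] dist 102.6 shift now-axes cm [-0.679 10.233  0.418]
0 [ 0.04 -0.34 -0.05] [-0.17  2.56  0.1 ]
1 [ 0.04 -0.34 -0.05] [-0.17  2.56  0.1 ]
2 [ 0.04 -0.34 -0.05] [-0.17  2.56  0.1 ]
3 [ 0.04 -0.34 -0.05] [-0.17  2.56  0.1 ]
```

```bash
python3 -m crank '[[0.1,-0.7,-0.1,-0.35,1.5,0.2,1],[0.1,-0.7,-0.1,-0.35,1.5,0.2,1],[0,0,0,0,1.5,0,1],[0,0,0,0,1.5,0,1],[0,0,0,0,1.5,0,1],[0,0,0,0,1,0,1],[0,0,0,0,0.8,0,1],[0,0,0,0,0.6,0,1],[0,0,0,0,0,0,1],[0,0,0,0,0,0,1]]'; python3 -c "
from h import *
say();plan((476.3,331.7,57),-8.0,0,1)
cv2.imwrite('pics/c2.png',cams.grab_frame('wrist'))"
```

```text
clock: 2.7
eef_pos: [479.2, 337.0, 62.2]
tcp_rot: [-1.561, -0.009, -0.134]
contact_force: [0.2, 0.0, 0.8]
opening: 1.0
t 2.7 p [479.2 337.   62.2] yaw -7.65 rpy [-89.46  -0.52  -7.65] F [0.2 0.  0.8] op 1.0 q [0.61 0.51 1.86 0.   0.76 0.74]
turn [-0.54  0.35  0.52] dist 8.0 shift now-axes cm [-0.226  0.511 -0.567]
0 [-0.54  0.35  0.52] [-0.23  0.51 -0.57]
```

View pics/c2.png

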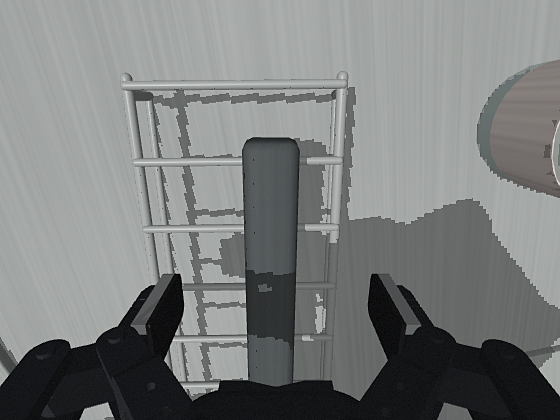

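```bash
python3 -m crank '[[-0.5,0.3,0.5,-0.2,0.5,-0.6,1],[0,0,0,0,0,0,1],[0,0,0,0,0,0,-1],[0,0,0,0,0,0,-1],[0,0,0,0,0,0,-1],[0,0,0,0,0,0,-1],[0,0,0,0,0,0,-1],[0,0,0,0,0,0,-1],[0,0,0,0,0,0,-1],[0,0,0,0,0,0,-1]]' 110; python3 -c "
from h import *
say()
cv2.imwrite('pics/c3.png',cams.grab_frame('wrist'))"
```

```text
clock: 3.58
eef_pos: [477.7, 331.4, 59.8]
tcp_rot: [-1.568, -0.002, -0.141]
contact_force: [0.2, -0.0, -0.7]
opening: 0.249
t 3.58 p [477.7 331.4  59.8] yaw -8.06 rpy [-89.84  -0.14  -8.06] F [ 0.2 -0.  -0.7] op 0.249 q [0.6  0.52 1.86 0.   0.76 0.74]
```

View pics/c3.png

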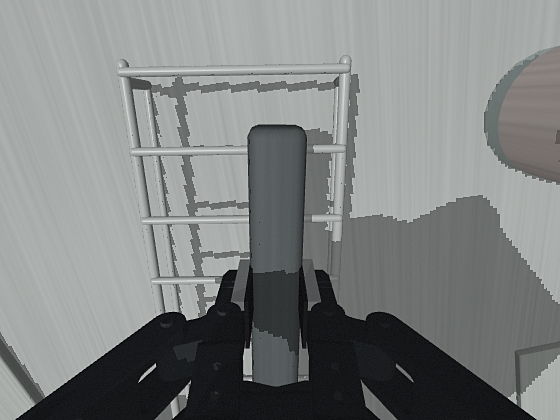

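```bash
python3 - <<'E'
from h import *
crop('pics/a_scene.png',190,285,50,45,12,'pics/d1.png')
crop('pics/a_side.png',350,275,50,30,14,'pics/d2.png')
E
```

```text
(no output)
```

View pics/d1.png

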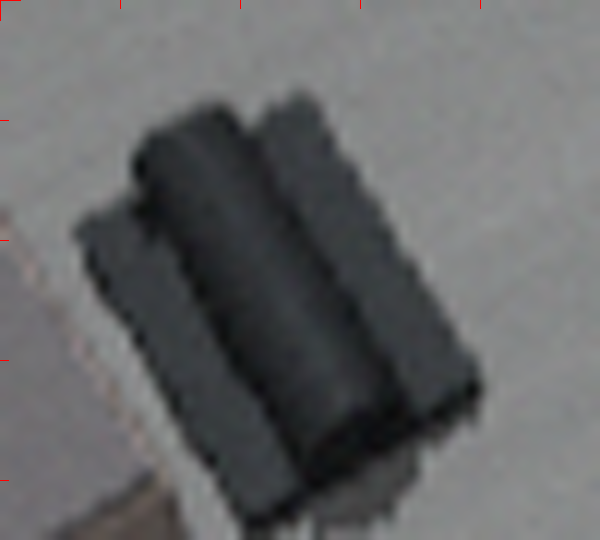

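View pics/d2.png

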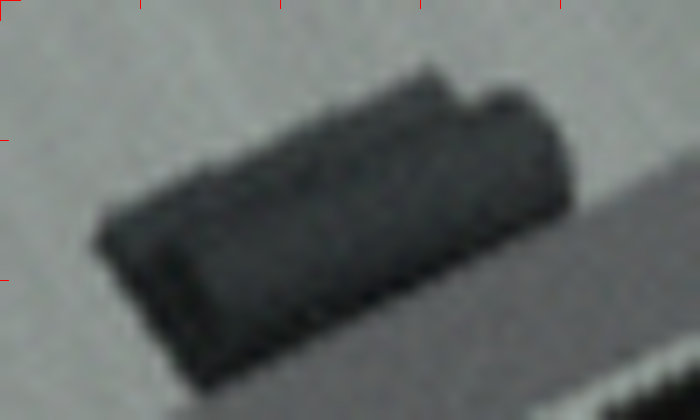

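```bash
python3 - <<'E'
from h import *
np.set_printoptions(precision=1,suppress=True)
P=onz('scene',[(215.8,292.9),(230,316.7),(210,328.2),(196.7,304.6)],10)
Q=onz('side',[(350+97/14,275+225/14),(350+430/14,275+68/14)],10)
print(P,P.mean(0),np.linalg.norm(np.diff(P,axis=0),axis=1)); print(Q,np.linalg.norm(Q[0]-Q[1]))
a=np.radians(6.4);u=np.array([np.cos(a),np.sin(a)]);n=np.array([-u[1],u[0]])
E=np.array([570.6,-235.6])
for nm,c in (('scene',P.mean(0)[:2]),('side',Q.mean(0)[:2]-22*n)):
    print(nm,c,'along',(c-E)@u,'out',(c-E)@n)
for A,B in ((P[0],P[1]),(P[3],P[2]),(Q[0],Q[1])): print(np.degrees(np.arctan2(*(B-A)[[1,0]])))
# crest ends scene at top 
E
```

```text
[[ 605.7 -170.8   10. ]
 [ 664.2 -168.1   10. ]
 [ 665.7 -212.    10. ]
 [ 609.2 -214.5   10. ]] [ 636.2 -191.4   10. ] [58.6 44.  56.6]
[[ 602.5 -173.7   10. ]
 [ 662.2 -168.4   10. ]] 59.98225928948772
scene [ 636.2 -191.4] along 70.11636746732611 out 36.64140166114044
side [ 634.8 -192.9] along 68.56409603683284 out 35.24712805459524
2.668458141675835
2.472121436060986
5.019459564264949
```

```bash
cat >> h.py <<'E'
A=np.radians(6.4);u=np.array([np.cos(A),np.sin(A),0]);n=np.array([-u[1],u[0],0]);Zv=np.array([0,0,1.])
E0=np.array([570.6,-235.6,0])
def tcp_bar(s,tipin=15,raise_=2,back=0,lat=69.3,gx=198.7,gz=17.8,do=36):
    c,sn=np.cos(np.radians(s)),np.sin(np.radians(s))
    h=18+10/c-(do+tipin)*sn/c+raise_/c
    T=E0+lat*u-tipin*n+h*Zv
    b=n*c+Zv*sn; up=Zv*c-n*sn
    return T+(gx+back)*b+gz*up
E
python3 - <<'E'
from h import *
p=tcp_bar(25,back=90); print(p.round(1), tcp_bar(25).round(1))
plan((p[0],p[1],240),6.4,0,20)
E
```

```text
[612.8   9.8 145.6] [621.9 -71.3 107.6]
turn [ -0.14 -14.45   0.15] dist 392.7 shift now-axes cm [ 17.925 -18.066 -29.91 ]
0 [-0.01 -0.72  0.01] [ 0.9 -0.9 -1.5]
1 [-0.01 -0.72  0.01] [ 0.88 -0.9  -1.51]
2 [-0.01 -0.72  0.01] [ 0.86 -0.9  -1.52]
3 [-0.01 -0.72  0.01] [ 0.84 -0.9  -1.53]
4 [-0.01 -0.72  0.01] [ 0.82 -0.9  -1.54]
5 [-0.01 -0.72  0.01] [ 0.8  -0.9  -1.55]
6 [-0.01 -0.72  0.01] [ 0.78 -0.9  -1.56]
7 [-0.01 -0.72  0.01] [ 0.76 -0.9  -1.57]
8 [-0.01 -0.72  0.01] [ 0.74 -0.9  -1.58]
9 [-0.01 -0.72  0.01] [ 0.72 -0.9  -1.59]
10 [-0.01 -0.72  0.01] [ 0.7 -0.9 -1.6]
11 [-0.01 -0.72  0.01] [ 0.68 -0.9  -1.61]
12 [-0.01 -0.72  0.01] [ 0.66 -0.9  -1.61]
13 [-0.01 -0.72  0.01] [ 0.64 -0.9  -1.62]
14 [-0.01 -0.72  0.01] [ 0.62 -0.9  -1.63]
15 [-0.01 -0.72  0.01] [ 0.6  -0.9  -1.64]
16 [-0.01 -0.72  0.01] [ 0.58 -0.9  -1.65]
17 [-0.01 -0.72  0.01] [ 0.56 -0.9  -1.65]
18 [-0.01 -0.72  0.01] [ 0.53 -0.9  -1.66]
19 [-0.01 -0.72  0.01] [ 0.51 -0.9  -1.67]
```

```bash
python3 -m crank '[[0,0,0,0,-0.5,0,-1],[0,0,0,0,-1,0,-1],[0,0,0,0,-1.5,0,-1],[0,0,0,0,-2,0,-1],[0,0,0,0,-2.5,0,-1],[0,0,0,0,-2.5,0,-1],[0,0,0,0,-2.5,0,-1],[0,-1.4,0,0.8,-2,-1.2,-1],[0,-1.4,0,1.6,-1.5,-2.4,-1],[0,-1.4,0,1.6,-1,-2.6,-1]]'; python3 -c "
from h import *
say();p=tcp_bar(25,back=90);plan((p[0],p[1],235),6.4,0,10)"
```

```text
clock: 4.47
eef_pos: [502.2, 264.1, 233.4]
tcp_rot: [-1.577, 0.014, -0.059]
contact_force: [0.7, 0.3, -8.9]
opening: 0.242
t 4.47 p [502.2 264.1 233.4] yaw -3.39 rpy [-90.36   0.8   -3.39] F [ 0.7  0.3 -8.9] op 0.242 q [0.48 0.28 1.76 0.   1.12 0.54]
turn [ 0.29 -9.78 -0.83] dist 277.4 shift now-axes cm [ 12.537  -0.18  -24.743]
0 [ 0.03 -0.98 -0.08] [ 1.25 -0.02 -2.47]
1 [ 0.03 -0.98 -0.08] [ 1.21 -0.02 -2.5 ]
2 [ 0.03 -0.98 -0.08] [ 1.17 -0.02 -2.52]
3 [ 0.03 -0.98 -0.08] [ 1.13 -0.02 -2.54]
4 [ 0.03 -0.98 -0.08] [ 1.08 -0.02 -2.55]
5 [ 0.03 -0.98 -0.08] [ 1.04 -0.02 -2.57]
6 [ 0.03 -0.98 -0.08] [ 0.99 -0.02 -2.59]
7 [ 0.03 -0.98 -0.08] [ 0.95 -0.02 -2.61]
8 [ 0.03 -0.98 -0.08] [ 0.91 -0.02 -2.62]
9 [ 0.03 -0.98 -0.08] [ 0.86 -0.02 -2.64]
```

```bash
python3 -m crank '[[0,-1,-0.1,1.2,0,-2.5,-1],[0,-1,-0.1,1.2,0,-2.5,-1],[0,-1,-0.1,1.2,0,-2.5,-1],[0,-1,-0.1,1.1,0,-2.5,-1],[0,-1,-0.1,1.1,0,-2.6,-1],[0,-1,-0.1,1.0,0,-2.6,-1],[0,-1,-0.1,1.0,0,-2.6,-1],[0,-1,-0.1,0.8,0,-2.1,-1],[0,-1,-0.1,0.6,0,-1.6,-1],[0,-0.8,0,0.3,0,-1.0,-1]]'; python3 -c "
from h import *
say();p=tcp_bar(25,back=90);plan(p,6.4,25,10)
cv2.imwrite('pics/e1.png',cams.grab_frame('side'));cv2.imwrite('pics/e2.png',cams.grab_frame('scene'))"
```

```text
clock: 5.3
eef_pos: [599.2, 26.1, 239.0]
tcp_rot: [-1.575, 0.003, 0.122]
contact_force: [0.5, 0.3, -7.7]
opening: 0.246
t 5.3 p [599.2  26.1 239. ] yaw 7.01 rpy [-90.23   0.18   7.01] F [ 0.5  0.3 -7.7] op 0.246 q [ 0.04  0.32  1.69 -0.    1.14 -0.08]
turn [25.23  0.56 -0.31] dist 95.8 shift now-axes cm [ 1.183  9.348 -1.755]
0 [ 2.52  0.06 -0.03] [ 0.12  0.93 -0.18]
1 [ 2.52  0.06 -0.03] [ 0.12  0.93 -0.22]
2 [ 2.52  0.06 -0.03] [ 0.12  0.92 -0.26]
3 [ 2.52  0.06 -0.03] [ 0.12  0.9  -0.3 ]
4 [ 2.52  0.06 -0.03] [ 0.12  0.89 -0.34]
5 [ 2.52  0.06 -0.03] [ 0.12  0.87 -0.37]
6 [ 2.52  0.06 -0.03] [ 0.12  0.86 -0.41]
7 [ 2.52  0.06 -0.03] [ 0.12  0.84 -0.45]
8 [ 2.52  0.06 -0.03] [ 0.12  0.82 -0.49]
9 [ 2.52  0.06 -0.03] [ 0.12  0.8  -0.52]
```

View pics/e1.png

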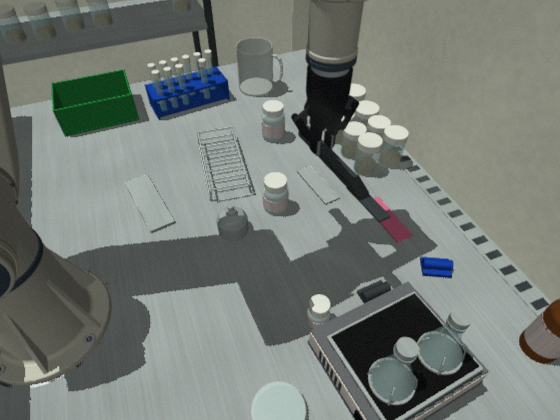

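```bash
python3 -m crank '[[3,0,0,0.1,1,-0.2,-1],[3,0,0,0.1,1,-0.2,-1],[3,0,0,0.1,1,-0.2,-1],[3,0,0,0.2,1,-0.3,-1],[3,0,0,0.2,1,-0.3,-1],[3,0,0,0.2,1,-0.4,-1],[3,0,0,0.2,1,-0.4,-1],[2,0,0,0.1,0.6,-0.4,-1],[1,0,0,0,0.3,-0.2,-1],[0,0,0,0,0,0,-1]]'; python3 -c "
from h import *
say();p=tcp_bar(25,back=90);plan(p,6.4,25,1)
cv2.imwrite('pics/e3.png',cams.grab_frame('side'));cv2.imwrite('pics/e4.png',cams.grab_frame('scene'))
crop('pics/e3.png',290,160,200,150,4,'pics/e3c.png');crop('pics/e4.png',150,220,200,150,4,'pics/e4c.png')"
```

```text
clock: 6.23
eef_pos: [606.5, 23.5, 153.8]
tcp_rot: [-1.135, 0.009, 0.125]
contact_force: [-0.1, -0.2, -7.6]
opening: 0.245
t 6.23 p [606.5  23.5 153.8] yaw 7.16 rpy [-65.03   0.54   7.16] F [-0.1 -0.2 -7.6] op 0.245 q [-0.18  0.5   1.7   0.46  1.13 -0.54]
turn [ 0.03  0.47 -0.81] dist 17.3 shift now-axes cm [ 0.463  0.133 -1.658]
0 [ 0.03  0.47 -0.81] [ 0.46  0.13 -1.66]
```

View pics/e3c.png

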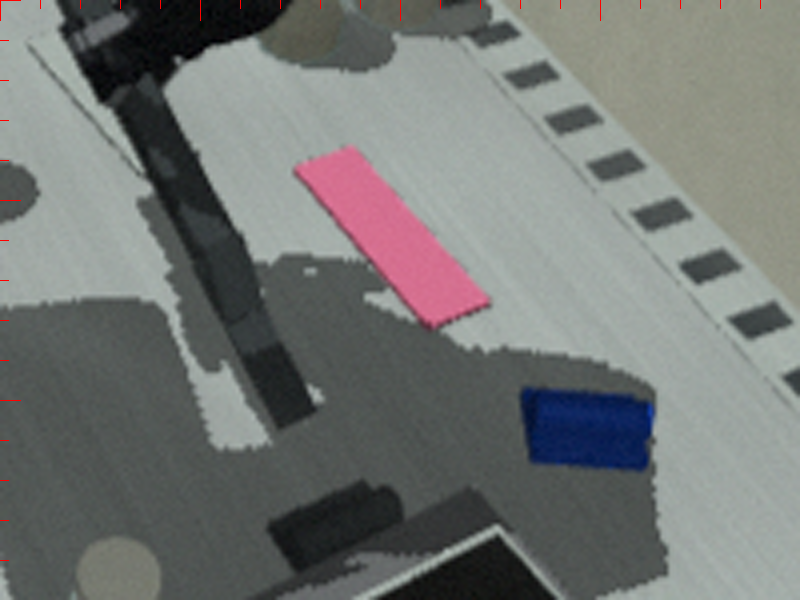

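View pics/e4c.png

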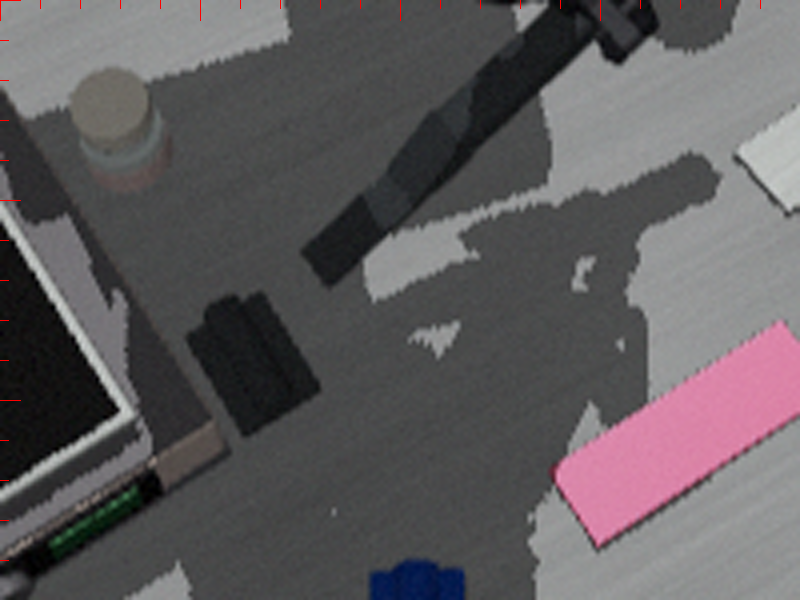

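```bash
python3 - <<'E'
from h import *
np.set_printoptions(precision=1,suppress=True)
st=r.sense();R=Ro.from_euler('xyz',st['tcp_rot'])
def bl(x,y,z): # bar local -> world; bar x=-toolz, z=-tooly, y = z x x -> 
    return st['eef_pos']+R.apply([0,0,1])*(-(x+34.7))+R.apply([0,-1,0])*(z-17.8)+R.apply([1,0,0])*y
for n_,off,pts in (('scene',(150,220),[(302,252),(332,287)]),('side',(290,160),[(278,428),(318,408)])):
    print(n_,'obs',np.array(off)+np.array(pts)/4,'pred top',proj(n_,[bl(164,-12,5),bl(164,12,5)]),'bot',proj(n_,[bl(164,-12,0),bl(164,12,0)]))
m,e=two('scene',[(150+317/4,220+269.5/4)],'side',[(290+298/4,160+418/4)])
print(m,e,'pred',bl(164,0,2.5), bl(164,0,0))
E
```

```text
scene obs [[225.5 283. ]
 [233.  291.8]] pred top [[224.3 282.9]
 [231.2 292.3]] bot [[225.5 283.2]
 [232.4 292.6]]
side obs [[359.5 267. ]
 [369.5 262. ]] pred top [[361.1 266.8]
 [370.6 262.1]] bot [[360.1 267.3]
 [369.6 262.6]]
[ 627.6 -146.6   55.8] 0.010739653406662443 pred [ 628.1 -148.6   57.5] [ 627.9 -147.6   55.3]
```

```bash
python3 -m crank '[[0,0.5,-0.8,0.5,0.1,-0.5,-1],[0,0,0,0,0,-0.8,-1],[0,0,0,0,0,-0.9,-1],[0,0,0,0,0,-0.9,-1],[0,0,0,0,0,-0.9,-1],[0,0,0,0,0,-0.6,-1],[0,0,0,0,0,-0.3,-1],[0,0,0,0,0,0,-1],[0,0,0,0,0,0,-1],[0,0,0,0,0,0,-1]]'; python3 -c "
from h import *
say();p=tcp_bar(25,back=0);plan(p,6.4,25,1)"
```

```text
clock: 7.17
eef_pos: [619.5, -23.4, 134.4]
tcp_rot: [-1.141, -0.007, 0.112]
contact_force: [-0.3, 0.5, -8.6]
opening: 0.242
t 7.17 p [619.5 -23.4 134.4] yaw 6.43 rpy [-65.4   -0.39   6.43] F [-0.3  0.5 -8.6] op 0.242 q [-0.25  0.54  1.67  0.45  1.12 -0.6 ]
turn [0.4  0.19 0.34] dist 55.0 shift now-axes cm [-0.316  0.444 -5.472]
0 [0.4  0.19 0.34] [-0.32  0.44 -5.47]
```

```bash
python3 -m crank '[[0.4,0.2,0.3,-0.3,0.4,-0.3,-1],[0,0,0,0,0,-0.5,-1],[0,0,0,0,0,-0.7,-1],[0,0,0,0,0,-0.7,-1],[0,0,0,0,0,-0.7,-1],[0,0,0,0,0,-0.6,-1],[0,0,0,0,0,-0.5,-1],[0,0,0,0,0,-0.3,-1],[0,0,0,0,0,0,-1],[0,0,0,0,0,0,-1]]'; python3 -c "
from h import *
say();p=tcp_bar(25,back=0);plan(p,6.4,25,1)
cv2.imwrite('pics/e5.png',cams.grab_frame('side'));cv2.imwrite('pics/e6.png',cams.grab_frame('scene'))
crop('pics/e5.png',290,200,200,150,4,'pics/e5c.png');crop('pics/e6.png',130,220,200,150,4,'pics/e6c.png')"
```

```text
clock: 8.0
eef_pos: [621.0, -64.8, 110.0]
tcp_rot: [-1.134, -0.0, 0.111]
contact_force: [0.0, 0.1, -7.9]
opening: 0.246
t 8.0 p [621.  -64.8 110. ] yaw 6.37 rpy [-6.496e+01 -1.000e-02  6.370e+00] F [ 0.   0.1 -7.9] op 0.246 q [-0.31  0.6   1.65  0.44  1.13 -0.66]
turn [-0.04 -0.02  0.02] dist 7.0 shift now-axes cm [ 0.021 -0.06  -0.697]
0 [-0.04 -0.02  0.02] [ 0.02 -0.06 -0.7 ]
```

View pics/e5c.png

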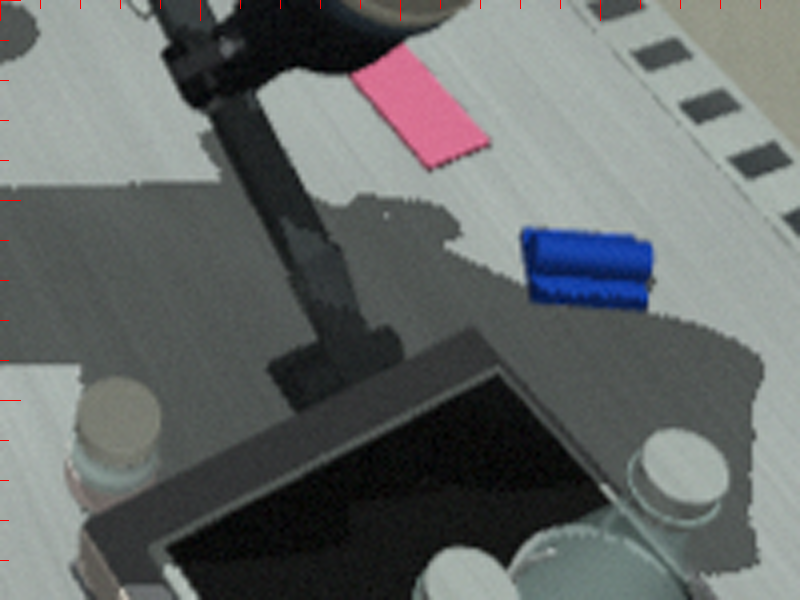

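View pics/e6c.png

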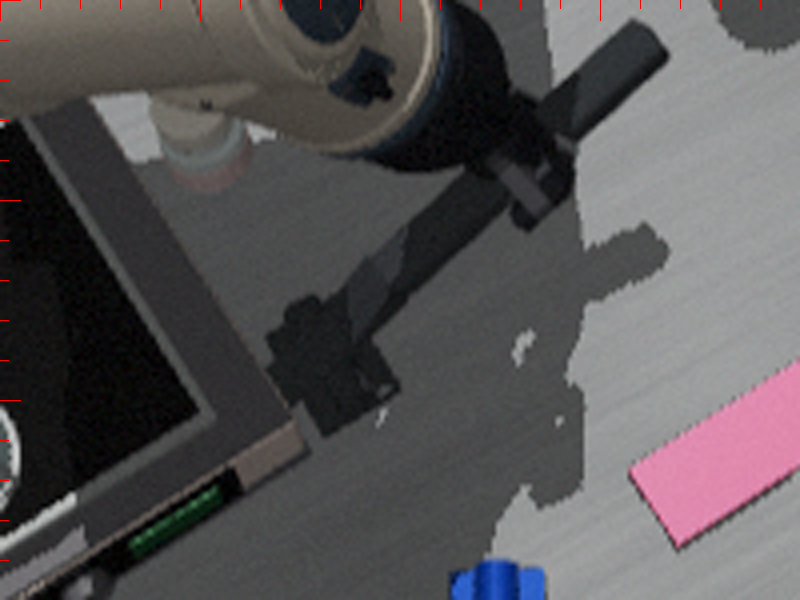

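```bash
python3 -m crank '[[0,0,0,0,0,-0.4,-1],[0,0,0,0,0,-0.3,-1],[0,0,0,0,0,0,-1],[-1.5,0,0,0,0.45,0,-1],[-1.5,0,0,0,0.4,0,-1],[-1.5,0,0,0,0.4,0,-1],[-1.5,0,0,0,0.4,0,-1],[0,0,0,0,0,0,-1],[0,0,0,0,0,0,-1],[0,0,0,0,0,0,-1]]'; python3 -c "
from h import *
say()
for s in (19,18,17): print(s,tcp_bar(s,tipin=16,raise_=0).round(1))
plan(tcp_bar(19,tipin=16,raise_=0),6.4,19,1)"
```

```text
clock: 8.93
eef_pos: [621.1, -63.4, 91.9]
tcp_rot: [-1.243, -0.001, 0.113]
contact_force: [0.1, -0.2, -7.8]
opening: 0.241
t 8.93 p [621.1 -63.4  91.9] yaw 6.47 rpy [-7.124e+01 -6.000e-02  6.470e+00] F [ 0.1 -0.2 -7.8] op 0.241 q [-0.26  0.58  1.68  0.36  1.03 -0.59]
19 [621.  -62.8  92.2]
18 [620.8 -61.4  89.9]
17 [620.7 -60.1  87.7]
turn [0.24 0.09 0.04] dist 0.7 shift now-axes cm [-0.007 -0.012  0.066]
0 [0.24 0.09 0.04] [-0.01 -0.01  0.07]
```

```bash
python3 -m crank '[[-1,0,0,0,0.3,0,-1],[-1,0,0,0,0.3,0,-1],[-1,0,0,0,0.3,0,-1],[-1,0,0,0,0.3,0,-1],[-1,0,0,0,0.3,0,-1],[-1,0,0,0,0.3,0,-1],[0,0,0,0,0,0,-1],[0,0,0,0,0,0,-1],[0,0,0,0,0,0,-1],[0,0,0,0,0,0,-1]]'; python3 -c "
from h import *
say()
plan(tcp_bar(13,tipin=17,raise_=0),6.4,13,1)"
```

```text
clock: 9.77
eef_pos: [621.4, -58.0, 75.0]
tcp_rot: [-1.358, -0.003, 0.112]
contact_force: [-1.3, -0.5, -3.4]
opening: 0.249
t 9.77 p [621.4 -58.   75. ] yaw 6.4 rpy [-77.79  -0.17   6.4 ] F [-1.3 -0.5 -3.4] op 0.249 q [-0.2   0.58  1.72  0.26  0.93 -0.48]
turn [0.79 0.04 0.17] dist 3.6 shift now-axes cm [-0.094 -0.261  0.233]
0 [0.79 0.04 0.17] [-0.09 -0.26  0.23]
```

```bash
python3 -m crank '[[-1.2,0,0,0,0.3,0,-1],[-1.2,0,0,0,0.3,0,-1],[-1.2,0,0,0,0.3,0,-1],[-1.2,0,0,0,0.3,0,-1],[-1.2,0,0,0,0.3,0,-1],[-1.2,0,0,0,0.3,0,-1],[-1.2,0,0,0,0.3,0,-1],[0,0,0,0,0,0,-1],[0,0,0,0,0,0,-1],[0,0,0,0,0,0,-1]]'; python3 -c "
from h import *
say()
plan(tcp_bar(4,tipin=18,raise_=0),6.4,4,1)
cv2.imwrite('pics/f1.png',cams.grab_frame('side'))
crop('pics/f1.png',290,200,200,150,4,'pics/f1c.png')"
```

```text
clock: 10.6
eef_pos: [621.5, -52.5, 53.6]
tcp_rot: [-1.512, -0.005, 0.108]
contact_force: [-2.5, 0.1, -3.4]
opening: 0.25
t 10.6 p [621.5 -52.5  53.6] yaw 6.17 rpy [-86.63  -0.27   6.17] F [-2.5  0.1 -3.4] op 0.25 q [-0.12  0.58  1.76  0.08  0.81 -0.28]
turn [ 0.63 -0.21  0.28] dist 3.9 shift now-axes cm [-0.172 -0.212  0.279]
0 [ 0.63 -0.21  0.28] [-0.17 -0.21  0.28]
```

View pics/f1c.png

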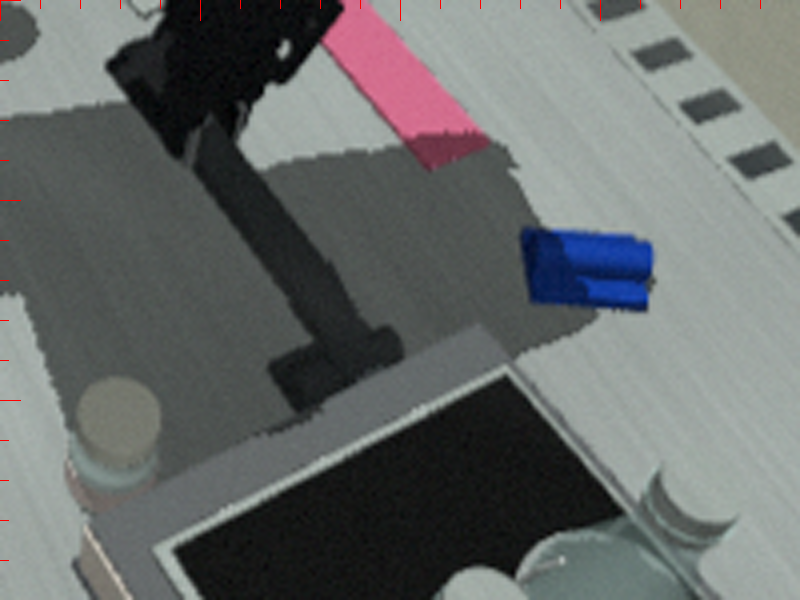

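```bash
python3 -m crank '[[-1.2,0,0,0,0.3,0,-1],[-1.2,0,0,0,0.3,0,-1],[-1.2,0,0,0,0.3,0,-1],[-1.2,0,0,0,0.3,0,-1],[-1.2,0,0,0,0.3,0,-1],[-1.2,0,0,0,0.3,0,-1],[-1.2,0,0,0,0.3,0,-1],[0,0,0,0,0,0,-1],[0,0,0,0,0,0,-1],[0,0,0,0,0,0,-1]]'; python3 -c "
from h import *
say()
"
```

```text
clock: 11.48
eef_pos: [623.2, -50.4, 35.3]
tcp_rot: [-1.653, -0.008, 0.096]
contact_force: [-0.8, 0.6, -2.0]
opening: 0.244
t 11.48 p [623.2 -50.4  35.3] yaw 5.47 rpy [-94.69  -0.47   5.47] F [-0.8  0.6 -2. ] op 0.244 q [-0.04  0.6   1.78 -0.12  0.75 -0.05]
```

```bash
python3 -m crank '[[-0.8,0,0,0,0.2,0,-1],[-0.8,0.3,0,0,0.2,0,-1],[-0.6,0,0,0,0.2,0,-1],[-0.3,0,0,0,0.2,0,-1],[0,0,0,0,0.1,0,-1],[0,0,0,0,0,0,-1],[0,0,0,0,0,0,-1],[0,0,0,0,0,0,-1],[0,0,0,0,0,0,-1],[0,0,0,0,0,0,-1]]'; python3 -c "
from h import *
say()
"
```

```text
clock: 12.32
eef_pos: [624.6, -50.3, 27.5]
tcp_rot: [-1.695, -0.012, 0.086]
contact_force: [-2.6, 3.2, 1.5]
opening: 0.248
t 12.32 p [624.6 -50.3  27.5] yaw 4.94 rpy [-97.1   -0.69   4.94] F [-2.6  3.2  1.5] op 0.248 q [-0.02  0.61  1.79 -0.18  0.73  0.03]
```

```bash
python3 -m crank '[[0,0,0,0,0,0,-0.4],[0,0,0,0,0,0,-0.3],[0,0,0,0,0,0,0],[0,0,0,0,0,0,0],[0,0,0,0,0,0,0],[0,0,0,0,-1,0,0],[0,0,0,0,-2,0,0],[0,0,0,0,-2.5,0,0],[0,0,0,0,-2.5,0,0],[0,0,0,0,-2.5,0,0]]'; python3 -c "
from h import *
say()
cv2.imwrite('pics/g1.png',cams.grab_frame('side'));cv2.imwrite('pics/g2.png',cams.grab_frame('scene'))
crop('pics/g1.png',290,200,200,150,4,'pics/g1c.png');crop('pics/g2.png',130,220,200,150,4,'pics/g2c.png')"
```

```text
clock: 13.15
eef_pos: [620.2, -38.7, 132.2]
tcp_rot: [-1.696, -0.006, 0.089]
contact_force: [0.6, 0.5, -0.1]
opening: 0.499
t 13.15 p [620.2 -38.7 132.2] yaw 5.1 rpy [-97.17  -0.32   5.1 ] F [ 0.6  0.5 -0.1] op 0.499 q [ 0.    0.46  1.75 -0.16  0.92  0.01]
```

View pics/g1c.png

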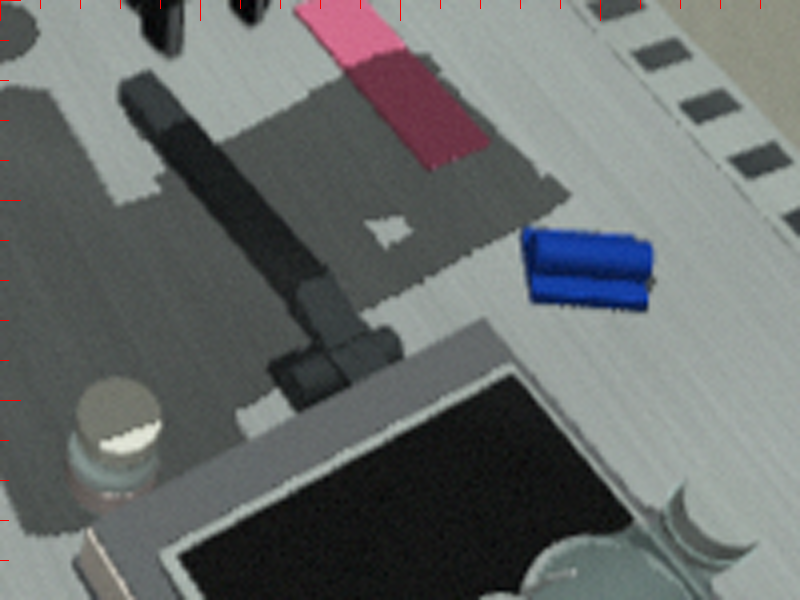

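View pics/g2c.png

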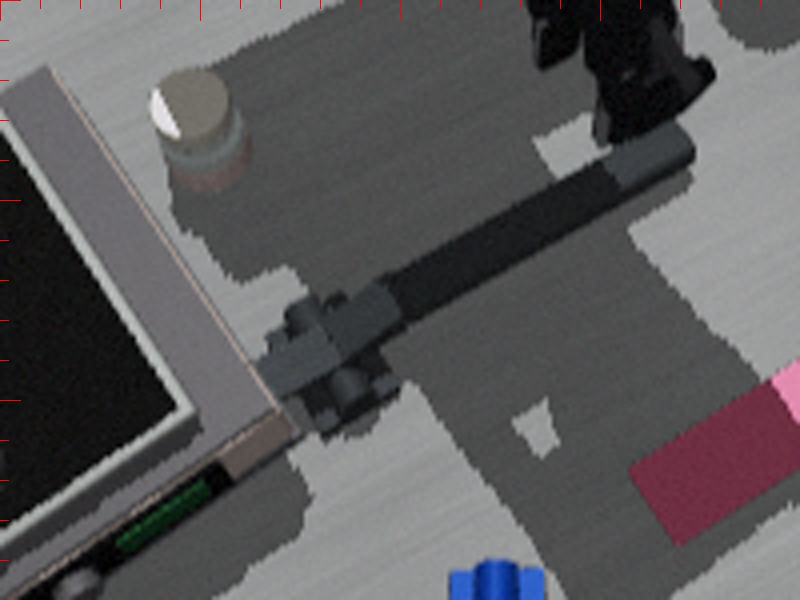

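Shim candidates in the scene view: grey strip at (365,247), about 140×42 mm; larger grey strip at (303,100), about 194×62; pink strip at (322,328). The smaller grey one fits, and the b3 crop confirms it. For the fulcrum, the dark steel one at (214,310) fits, not the blue one at (255,378). The bar is in: the shaker's low edge is up and stays up with the bar released.

```bash
python3 - <<'E'
from h import *
crop('pics/g1.png',270,150,100,75,8,'pics/g3.png')
plan((661.2,208.5,150),7.5,0,10)
E
```

```text
turn [ 7.22 -2.41  0.62] dist 250.2 shift now-axes cm [ 5.997 -4.371 23.894]
0 [ 0.72 -0.24  0.06] [ 0.6  -0.44  2.39]
1 [ 0.72 -0.24  0.06] [ 0.61 -0.41  2.39]
2 [ 0.72 -0.24  0.06] [ 0.62 -0.38  2.39]
3 [ 0.72 -0.24  0.06] [ 0.63 -0.35  2.4 ]
4 [ 0.72 -0.24  0.06] [ 0.64 -0.32  2.4 ]
5 [ 0.72 -0.24  0.06] [ 0.65 -0.29  2.4 ]
6 [ 0.72 -0.24  0.06] [ 0.66 -0.26  2.4 ]
7 [ 0.72 -0.24  0.06] [ 0.67 -0.23  2.4 ]
8 [ 0.72 -0.24  0.06] [ 0.68 -0.2   2.4 ]
9 [ 0.72 -0.24  0.06] [ 0.69 -0.17  2.4 ]
```

View pics/g3.png

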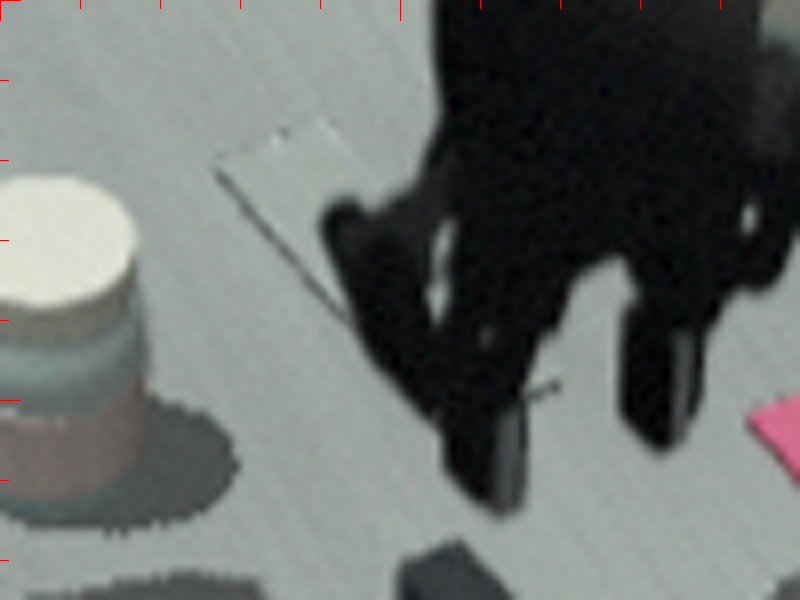

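```bash
python3 -m crank '[[0.8,-0.3,0,0.6,-0.7,2.4,1],[0.8,-0.3,0,0.6,-0.5,2.5,1],[0.8,-0.3,0,0.6,-0.4,2.6,1],[0.8,-0.3,0,0.6,-0.4,2.6,1],[0.8,-0.3,0,0.7,-0.4,2.6,1],[0.8,-0.3,0,0.7,-0.3,2.6,1],[0.8,-0.3,0,0.7,-0.3,2.6,1],[0.8,-0.3,0,0.7,-0.2,2.6,1],[0.8,0,0,0.7,0,2.0,1],[0,0,0,0.3,0,1.5,1]]'; python3 -c "
from h import *
say();plan((661.2,208.5,150),7.5,0,1)
np.save('st2.npy',r.sense(),allow_pickle=True);cv2.imwrite('pics/h1.png',cams.grab_frame('wrist'))"
```

```text
clock: 14.08
eef_pos: [658.1, 216.5, 156.2]
tcp_rot: [-1.567, -0.012, 0.13]
contact_force: [0.5, -0.5, -0.1]
opening: 0.999
t 14.08 p [658.1 216.5 156.2] yaw 7.43 rpy [-89.77  -0.71   7.43] F [ 0.5 -0.5 -0.1] op 0.999 q [0.31 0.53 1.56 0.   1.04 0.18]
turn [-0.23 -0.07  0.71] dist 10.6 shift now-axes cm [ 0.195  0.623 -0.839]
0 [-0.23 -0.07  0.71] [ 0.2   0.62 -0.84]
```

View pics/h1.png

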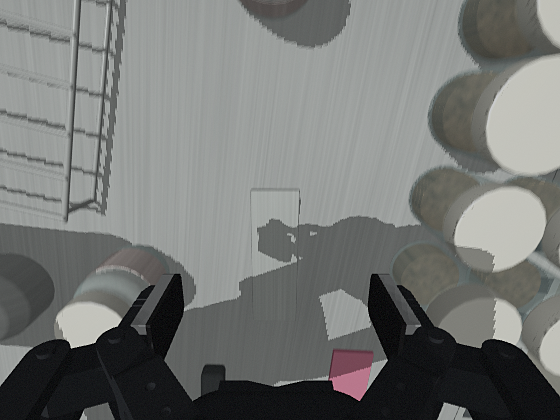

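```bash
python3 - <<'E'
from h import *
np.set_printoptions(precision=1,suppress=True)
st=np.load('st2.npy',allow_pickle=True).item()
P=onz('wrist',[(251,189),(299,189),(297,300),(252,300)],6,st);print(P)
for a,b in((0,3),(1,2),(0,1)): print(np.degrees(np.arctan2(*(P[a]-P[b])[[1,0]])),np.linalg.norm(P[a]-P[b]))
for z in (80,100): print(onz('scene',[(419,284),(449,268),(448,320)],z))
E
```

```text
[[636.7 218.1   6. ]
 [679.3 223.5   6. ]
 [695.  108.5   6. ]
 [649.9 102.9   6. ]]
96.53514199381999 115.93682393430488
97.7659601473704 116.14575942242628
-172.75527489581083 42.91241136247644
[[808.3 163.6  80. ]
 [810.4 233.3  80. ]
 [890.  166.3  80. ]]
[[812.8 154.6 100. ]
 [814.9 222.8 100. ]
 [892.7 157.3 100. ]]
```

```bash
python3 -c "
from h import *
plan((660,209.7,13),7.2,0,1)"; 
```

```text
turn [-0.27  0.27  0.73] dist 143.6 shift now-axes cm [-0.107 14.321 -1.022]
0 [-0.27  0.27  0.73] [-0.11 14.32 -1.02]
```

```bash
python3 -m crank '[[-0.3,0.3,0.7,-0.1,2,-0.5,1],[0,0,0,0,2.5,-0.5,1],[0,0,0,0,2.5,0,0.6],[0,0,0,0,2,0,0.6],[0,0,0,0,1.5,0,0.6],[0,0,0,0,1,0,0.6],[0,0,0,0,0.7,0,0.6],[0,0,0,0,0.3,0,0.6],[0,0,0,0,0,0,0.6],[0,0,0,0,0,0,0.6]]' 60; python3 -c "
from h import *
say();plan((660,209.7,12),7.2,0,1)"
```

```text
clock: 14.97
eef_pos: [659.4, 208.7, 26.3]
tcp_rot: [-1.575, -0.001, 0.126]
contact_force: [-1.2, 0.4, 0.1]
opening: 0.797
t 14.97 p [659.4 208.7  26.3] yaw 7.23 rpy [-9.025e+01 -8.000e-02  7.230e+00] F [-1.2  0.4  0.1] op 0.797 q [ 0.31  0.69  1.61 -0.01  0.84  0.18]
turn [0.25 0.03 0.08] dist 14.4 shift now-axes cm [0.067 1.434 0.101]
0 [0.25 0.03 0.08] [0.07 1.43 0.1 ]
```

```bash
python3 -m crank '[[0.2,0,0.1,0.1,0.8,0.1,0.4],[0,0,0,0,0.4,0,0.3],[0,0,0,0,0.25,0,0.3],[0,0,0,0,0.15,0,0.3],[0,0,0,0,0.1,0,0.3],[0,0,0,0,0,0,0.3],[0,0,0,0,0,0,0.3],[0,0,0,0,0,0,0.3],[0,0,0,0,0,0,0.3],[0,0,0,0,0,0,0.3]]'; python3 -c "
from h import *
say();plan((660,209.7,12),7.2,0,1)"
```

```text
clock: 15.8
eef_pos: [663.0, 210.7, 11.6]
tcp_rot: [-1.57, -0.005, 0.126]
contact_force: [-0.3, 0.2, -0.8]
opening: 0.652
t 15.8 p [663.  210.7  11.6] yaw 7.23 rpy [-89.98  -0.31   7.23] F [-0.3  0.2 -0.8] op 0.652 q [ 0.31  0.71  1.61 -0.    0.81  0.18]
turn [-0.02  0.03  0.31] dist 3.2 shift now-axes cm [-0.306 -0.047 -0.062]
0 [-0.02  0.03  0.31] [-0.31 -0.05 -0.06]
```

```bash
python3 -m crank '[[0,0,0.3,-0.3,0,0,0.3],[0,0,0,0,0,0,0.3],[0,0,0,0,0,0,-0.2],[0,0,0,0,0,0,-0.2],[0,0,0,0,0,0,-0.4],[0,0,0,0,0,0,-0.4],[0,0,0,0,0,0,-0.4],[0,0,0,0,0,0,-0.4],[0,0,0,0,0,0,-0.4],[0,0,0,0,0,0,-0.4]]' 60; python3 -c "
from h import *
say();cv2.imwrite('pics/h2.png',cams.grab_frame('side'));crop('pics/h2.png',280,130,100,75,8,'pics/h2c.png')"
```

```text
clock: 16.63
eef_pos: [659.9, 210.4, 12.4]
tcp_rot: [-1.57, -0.0, 0.126]
contact_force: [-0.4, -0.1, 0.6]
opening: 0.481
t 16.63 p [659.9 210.4  12.4] yaw 7.23 rpy [-8.997e+01 -2.000e-02  7.230e+00] F [-0.4 -0.1  0.6] op 0.481 q [0.31 0.71 1.61 0.   0.82 0.18]
```

View pics/h2c.png

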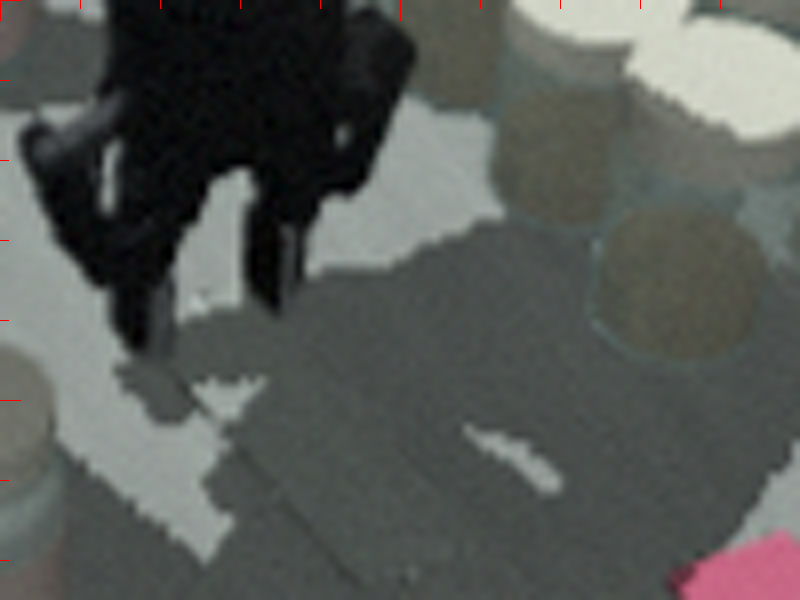

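```bash
python3 -m crank '[[0,0,0,0,0,0,-0.4],[0,0,0,0,-0.5,0,-0.4],[0,0,0,0,-1,0,-0.4],[0,0,0,0,-1.5,0,-0.4],[0,0,0,0,-2,0,-0.4],[0,0,0,0,-2,0,-0.4],[0,0,0,0,-2,0,-0.4],[0,0,0,0,-2,0,-0.4],[0,0,0,0,-1.5,0,-0.4],[0,0,0,0,-0.8,0,-0.4]]' 90; python3 -c "
from h import *
say();plan(E0+157*n+[0,0,145],6.4,0,10);cv2.imwrite('pics/h3.png',cams.grab_frame('side'));crop('pics/h3.png',250,90,160,120,5,'pics/h3c.png')"
```

```text
clock: 17.52
eef_pos: [658.3, 209.8, 156.7]
tcp_rot: [-1.571, 0.002, 0.126]
contact_force: [-0.1, -0.1, -1.8]
opening: 0.467
t 17.52 p [658.3 209.8 156.7] yaw 7.23 rpy [-89.99   0.14   7.23] F [-0.1 -0.1 -1.8] op 0.467 q [0.31 0.54 1.55 0.   1.06 0.18]
turn [-0.01  0.83 -0.14] dist 308.1 shift now-axes cm [-14.07    1.2   -27.387]
0 [-0.    0.08 -0.01] [-1.41  0.12 -2.74]
1 [-0.    0.08 -0.01] [-1.4   0.12 -2.74]
2 [-0.    0.08 -0.01] [-1.4   0.12 -2.74]
3 [-0.    0.08 -0.01] [-1.4   0.12 -2.74]
4 [-0.    0.08 -0.01] [-1.39  0.12 -2.75]
5 [-0.    0.08 -0.01] [-1.39  0.12 -2.75]
6 [-0.    0.08 -0.01] [-1.38  0.12 -2.75]
7 [-0.    0.08 -0.01] [-1.38  0.12 -2.75]
8 [-0.    0.08 -0.01] [-1.38  0.12 -2.75]
9 [-0.    0.08 -0.01] [-1.37  0.12 -2.76]
```

View pics/h3c.png

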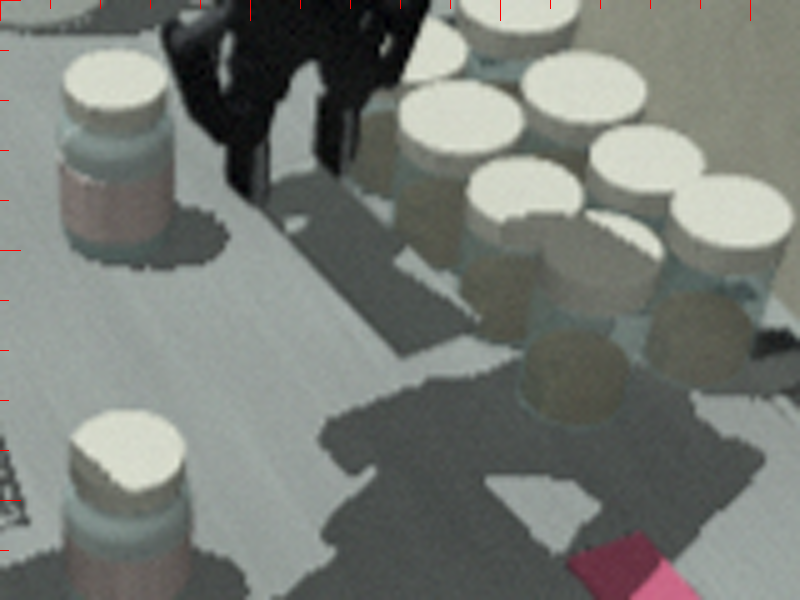

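```bash
python3 - <<'E'
from h import *
st=r.sense();R=Ro.from_euler('xyz',st['tcp_rot'])
f=lambda x,y,z: st['eef_pos']+R.apply([x,12.4-z,y])
print(proj('side',[f(-22,-130,0),f(22,-130,0),f(-22,-130,6),f(22,-130,6)]).round(1))
E
python3 -m crank '[[0,0.1,0,-1.4,0.1,-2.4,-0.4],[0,0.1,0,-1.4,0.1,-2.8,-0.4],[0,0.1,0,-1.4,0.1,-2.8,-0.4],[0,0.1,0,-1.4,0.1,-2.8,-0.4],[0,0.1,0,-1.4,0.1,-2.8,-0.4],[0,0.1,0,-1.4,0.1,-2.8,-0.4],[0,0.1,0,-1.4,0.1,-2.8,-0.4],[0,0.1,0,-1.4,0.1,-2.8,-0.4],[0,0.1,0,-1.4,0.1,-2.4,-0.4],[0,0,0,-0.8,0.1,-1.0,-0.4]]'; python3 -c "
from h import *
say();plan(E0+157*n+[0,0,60],6.4,0,1)
cv2.imwrite('pics/h4.png',cams.grab_frame('side'));cv2.imwrite('pics/h5.png',cams.grab_frame('scene'))"
```

```text
[[330.2 160.1]
 [346.4 153.8]
 [330.4 158. ]
 [346.7 151.8]]
clock: 18.4
eef_pos: [551.5, -64.4, 147.9]
tcp_rot: [-1.568, -0.004, 0.116]
contact_force: [-0.5, 0.8, -0.8]
opening: 0.464
t 18.4 p [551.5 -64.4 147.9] yaw 6.67 rpy [-89.83  -0.22   6.67] F [-0.5  0.8 -0.8] op 0.464 q [-0.12  0.36  1.87  0.    0.91 -0.24]
turn [-0.17  0.27  0.22] dist 89.2 shift now-axes cm [-0.054  8.783 -1.557]
0 [-0.17  0.27  0.22] [-0.05  8.78 -1.56]
```

View pics/h4.png

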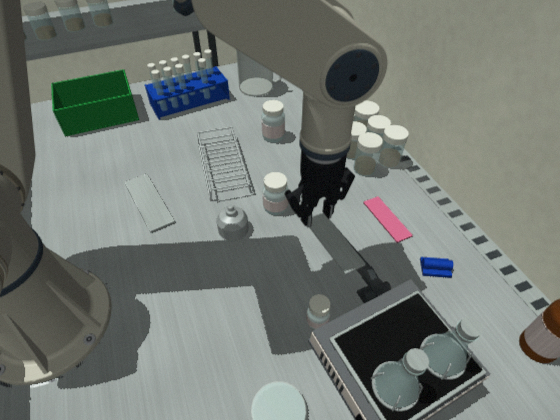

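View pics/h5.png

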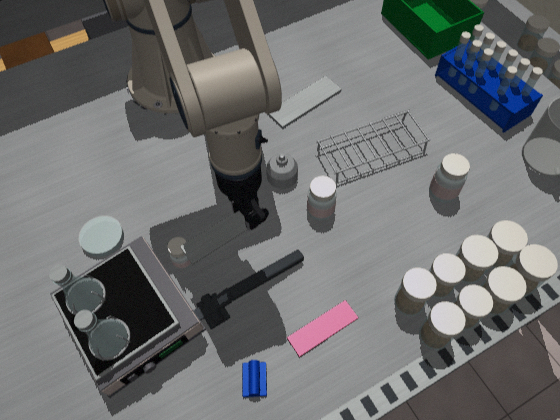

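```bash
python3 - <<'E'
from h import *
np.set_printoptions(precision=1,suppress=True)
crop('pics/h5.png',40,225,160,120,5,'pics/h6.png')
crop('pics/g1.png',290,260,200,130,4,'pics/h7.png')
E
```

```text
(no output)
```

View pics/h6.png

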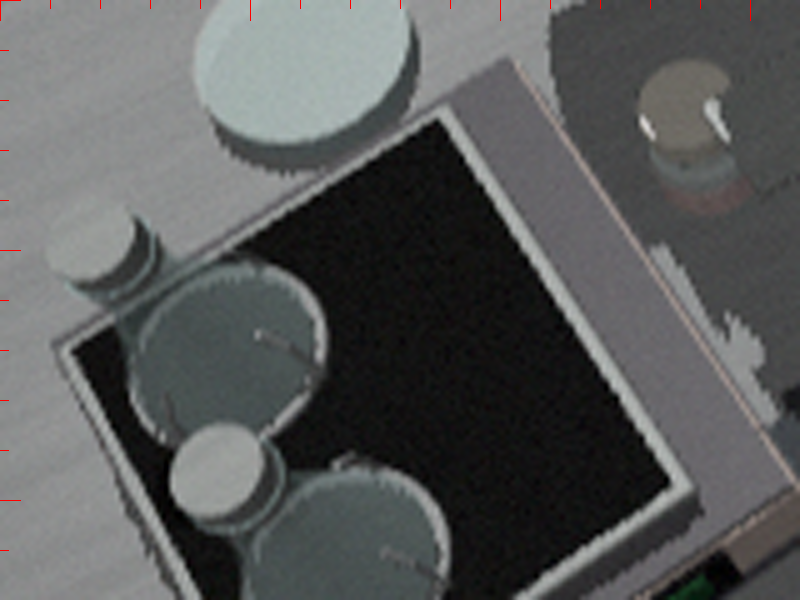

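View pics/h7.png

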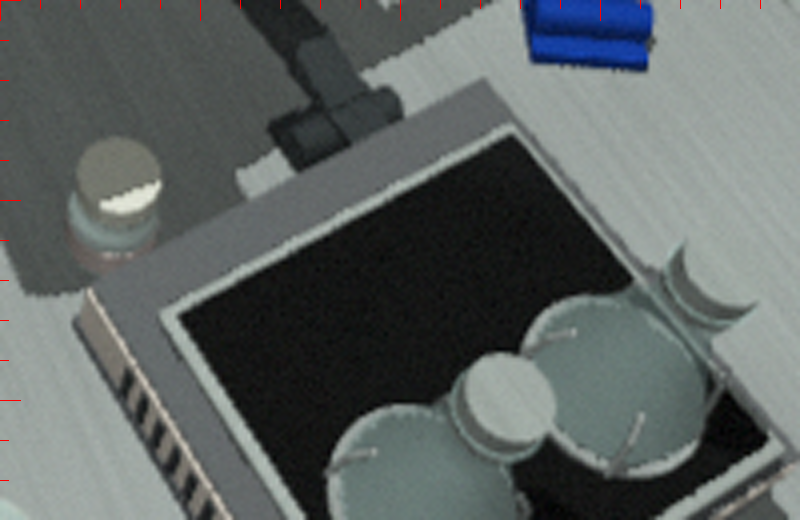

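```bash
python3 - <<'E'
from h import *
np.set_printoptions(precision=1,suppress=True)
a=two('scene',(142.4,236.4),'side',(312,332));b=two('scene',(199,322.4),'side',(411.3,279.5))
print(a,b,(a[0]+b[0])/2, np.degrees(np.arctan2(*(b[0]-a[0])[[1,0]])))
a=two('scene',(40+430/4,220+78/4),'side',(300+45/4,260+290/4));b=two('scene',(40+662/4,220+430/4),'side',(300+432/4,260+88/4))
print(a,b,(a[0]+b[0])/2, np.degrees(np.arctan2(*(b[0]-a[0])[[1,0]])))
E
```

```text
(array([ 458.6, -251.2,   85.4]), np.float64(1.0626530605684865)) (array([ 675. , -226.9,   89.5]), np.float64(0.6088136342401197)) [ 566.8 -239.    87.5] 6.38883444327355
(array([ 460.9, -245.2,   70.2]), np.float64(1.2857913847885887)) (array([ 680.2, -219.6,   65.8]), np.float64(1.1233855165061923)) [ 570.5 -232.4   68. ] 6.666628501652421
```

```bash
python3 -c "
from h import *
plan(E0+157*n-1.5*u+[0,0,14.5],6.4,0,1)"
python3 -m crank '[[-0.2,0.3,0.2,-0.2,1.5,-1.5,-0.4],[0,0,0,0,2,0,-0.4],[0,0,0,0,2,0,-0.4],[0,0,0,0,2,0,-0.4],[0,0,0,0,1.8,0,-0.4],[0,0,0,0,1.2,0,-0.4],[0,0,0,0,0.8,0,-0.4],[0,0,0,0,0.3,0,-0.4],[0,0,0,0,0,0,-0.4],[0,0,0,0,0,0,-0.4]]'; python3 -c "
from h import *
say();plan(E0+157*n-1.5*u+[0,0,14.5],6.4,0,1)"
```

```text
turn [-0.21  0.2   0.2 ] dist 134.2 shift now-axes cm [-0.226 13.318 -1.67 ]
0 [-0.21  0.2   0.2 ] [-0.23 13.32 -1.67]
clock: 19.33
eef_pos: [558.4, -70.9, 28.5]
tcp_rot: [-1.569, -0.008, 0.112]
contact_force: [0.2, -0.5, -1.5]
opening: 0.463
t 19.33 p [558.4 -70.9  28.5] yaw 6.4 rpy [-89.92  -0.44   6.4 ] F [ 0.2 -0.5 -1.5] op 0.463 q [-0.13  0.54  1.91  0.01  0.68 -0.25]
turn [-0.08  0.    0.44] dist 17.9 shift now-axes cm [-0.783  1.389 -0.806]
0 [-0.08  0.    0.44] [-0.78  1.39 -0.81]
```

```bash
python3 -m crank '[[0,0,0.4,-0.7,0.4,-0.6,-0.4],[0,0,0,0,0.4,-0.2,-0.4],[0,0,0,0,0.3,0,-0.4],[0,0,0,0,0.2,0,-0.4],[0,0,0,0,0,0,-0.4],[0,0,0,0,0,0,-0.4],[0,0,0,0,0,0,-0.4],[0,0,0,0,0,0,-0.4],[0,0,0,0,0,0,-0.4],[0,0,0,0,0,0,-0.4]]'; python3 -c "
from h import *
say();plan(E0+75*n-1.5*u+[0,0,14.2],6.4,0,1)
cv2.imwrite('pics/i1.png',cams.grab_frame('side'));cv2.imwrite('pics/i2.png',cams.grab_frame('scene'))
crop('pics/i1.png',290,200,200,150,4,'pics/i1c.png');crop('pics/i2.png',130,180,200,150,4,'pics/i2c.png')"
```

```text
clock: 20.17
eef_pos: [554.2, -80.9, 17.4]
tcp_rot: [-1.571, -0.005, 0.111]
contact_force: [0.5, -0.1, -1.0]
opening: 0.463
t 20.17 p [554.2 -80.9  17.4] yaw 6.37 rpy [-90.    -0.31   6.37] F [ 0.5 -0.1 -1. ] op 0.463 q [-0.15  0.56  1.92  0.    0.65 -0.26]
turn [-0.   -0.03  0.31] dist 80.6 shift now-axes cm [-0.24   0.317 -8.053]
0 [-0.   -0.03  0.31] [-0.24  0.32 -8.05]
```

View pics/i1c.png

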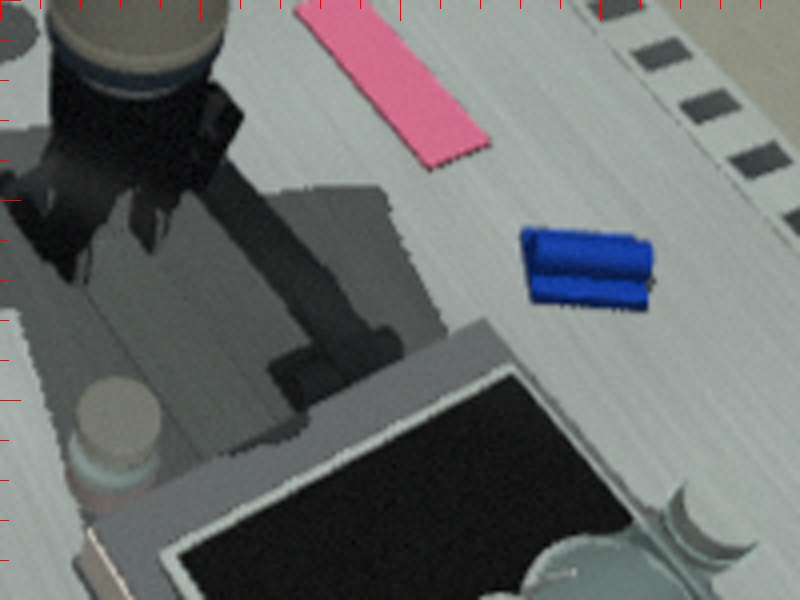

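View pics/i2c.png

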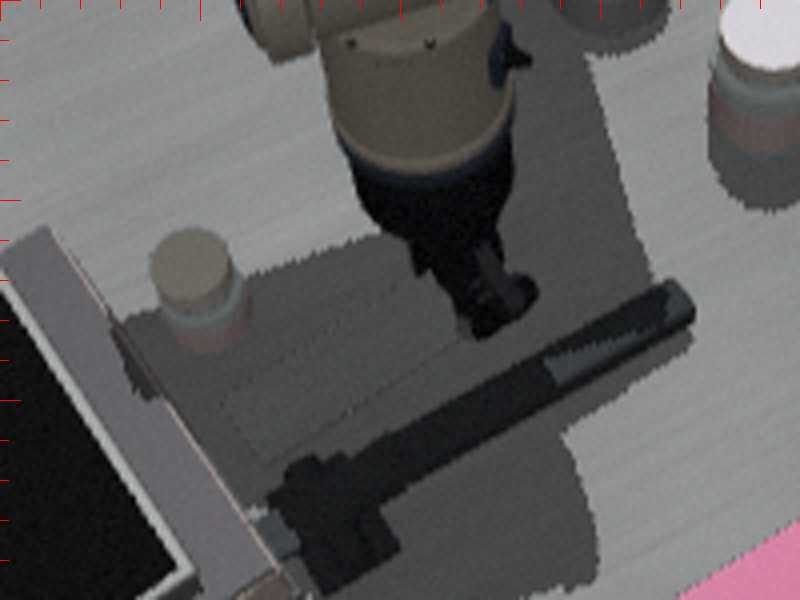

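```bash
python3 -m crank '[[0,0,0.3,-0.2,0.3,-0.5,-0.4],[0,0,0,0,0,-1,-0.4],[0,0,0,0,0,-1.1,-0.4],[0,0,0,0,0,-1.1,-0.4],[0,0,0,0,0,-0.9,-0.4],[0,0,0,0,0,-0.5,-0.4],[0,0,0,0,0,0,-0.4],[0,0,0,0,0,0,-0.4],[0,0,0,0,0,0,-0.4],[0,0,0,0,0,0,-0.4]]'; python3 -c "
from h import *
say();plan(E0+75*n-1.5*u+[0,0,14.2],6.4,0,1)"
```

```text
clock: 21.1
eef_pos: [558.4, -139.2, 14.0]
tcp_rot: [-1.571, -0.0, 0.109]
contact_force: [-0.1, 1.1, -2.4]
opening: 0.463
t 21.1 p [ 558.4 -139.2   14. ] yaw 6.26 rpy [-9.002e+01 -1.000e-02  6.260e+00] F [-0.1  1.1 -2.4] op 0.463 q [-0.25  0.58  1.88 -0.    0.67 -0.36]
turn [ 0.02 -0.14  0.01] dist 22.2 shift now-axes cm [-0.004 -0.015 -2.216]
0 [ 0.02 -0.14  0.01] [-0.   -0.01 -2.22]
```

```bash
python3 -m crank '[[0,0,0,0,0,-0.3,-0.4],[0,0,0,0,0,-0.6,-0.4],[0,0,0,0,0,-0.6,-0.4],[0,0,0,0,0,-0.5,-0.4],[0,0,0,0,0,-0.2,-0.4],[0,0,0,0,0,0,-0.4],[0,0,0,0,0,0,-0.4],[0,0,0,0,0,0,-0.4],[0,0,0,0,0,0,-0.4],[0,0,0,0,0,0,-0.4]]'; python3 -c "
from h import *
say();plan(E0+75*n-1.5*u+[0,0,12.4],6.4,0,1)
cv2.imwrite('pics/j1.png',cams.grab_frame('side'));cv2.imwrite('pics/j2.png',cams.grab_frame('scene'))
crop('pics/j1.png',290,200,200,150,4,'pics/j1c.png');crop('pics/j2.png',130,200,200,150,4,'pics/j2c.png')"
```

```text
clock: 21.93
eef_pos: [561.0, -162.2, 14.1]
tcp_rot: [-1.571, 0.0, 0.111]
contact_force: [0.1, 0.7, -0.8]
opening: 0.462
t 21.93 p [ 561.  -162.2   14.1] yaw 6.34 rpy [-9.00e+01  1.00e-02  6.34e+00] F [ 0.1  0.7 -0.8] op 0.462 q [-0.28  0.59  1.87 -0.    0.68 -0.39]
turn [-0.   -0.06 -0.01] dist 1.9 shift now-axes cm [-0.012  0.166  0.1  ]
0 [-0.   -0.06 -0.01] [-0.01  0.17  0.1 ]
```

View pics/j1c.png

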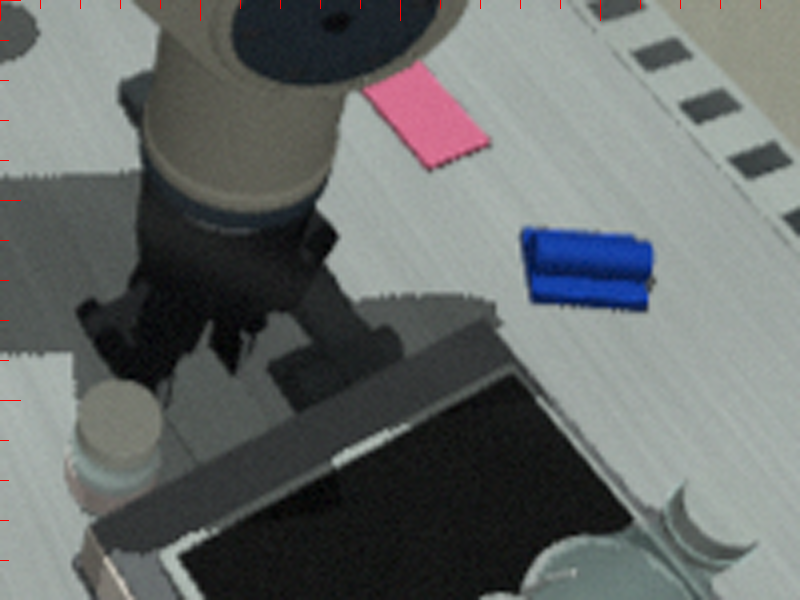

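View pics/j2c.png

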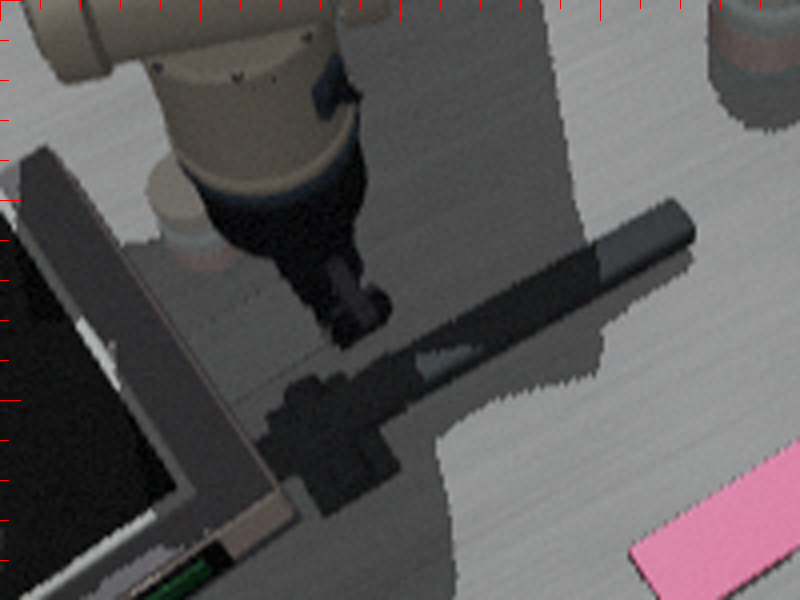

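```bash
python3 -m crank '[[0,0,0,0,0.15,0,-0.4],[0,0,0,0,0.1,0,-0.4],[0,0,0,0,0,0,-0.4],[0,0,0,0,0,0,0.06],[0,0,0,0,0,0,0.1],[0,0,0,0,0,0,0.1],[0,0,0,0,-0.3,0,0.1],[0,0,0,0,-1,0,0.1],[0,0,0,0,-2,0,0.1],[0,0,0,0,-2,0,0.1]]'; python3 -c "
from h import *
say()"
```

```text
clock: 22.87
eef_pos: [558.5, -161.1, 64.4]
tcp_rot: [-1.568, 0.007, 0.112]
contact_force: [-0.2, -0.2, 1.6]
opening: 0.549
t 22.87 p [ 558.5 -161.1   64.4] yaw 6.4 rpy [-89.86   0.38   6.4 ] F [-0.2 -0.2  1.6] op 0.549 q [-0.28  0.51  1.85 -0.    0.79 -0.39]
```

```bash
python3 -m crank '[[0,0,0,0,-2.5,0.2,0.1],[0,0,0,0,-2.5,0.8,0.1],[-0.8,0.2,0,0.8,-1.5,1.5,0.4],[-0.8,0.2,0,0.8,-1,1.5,0.4],[-0.8,0.2,0,0.8,0,1.5,0.4],[-0.8,0.2,0,0.8,0,1.5,0.4],[-0.8,0.2,0,0.8,0,1.5,0.4],[-0.8,0.2,0,0.7,0,1,0.4],[-0.8,0.2,0,0.5,0,0.8,0.4],[-0.8,0,0,0,0,0,0.4]]'; python3 -c "
from h import *
say();t=np.array([624.6,-50.3,27.5]);plan(t-80*Rt(4.94,-7.1).apply([0,1,0]),4.94,-7.1,1)
np.save('st3.npy',r.sense(),allow_pickle=True)
for n_ in ('wrist','side','scene'): cv2.imwrite('pics/k_%s.png'%n_,cams.grab_frame(n_))
crop('pics/k_side.png',290,200,200,150,4,'pics/k1c.png');crop('pics/k_scene.png',130,200,200,150,4,'pics/k2c.png')"
```

```text
clock: 23.7
eef_pos: [605.1, -51.1, 154.4]
tcp_rot: [-1.689, -0.01, 0.082]
contact_force: [-0.2, 0.0, -0.2]
opening: 0.701
t 23.7 p [605.1 -51.1 154.4] yaw 4.7 rpy [-96.76  -0.56   4.7 ] F [-0.2  0.  -0.2] op 0.701 q [-0.02  0.41  1.77 -0.14  0.94 -0.02]
turn [-0.34 -0.3   0.53] dist 52.2 shift now-axes cm [1.9   4.631 1.465]
0 [-0.34 -0.3   0.53] [1.9  4.63 1.47]
```

View pics/k_wrist.png

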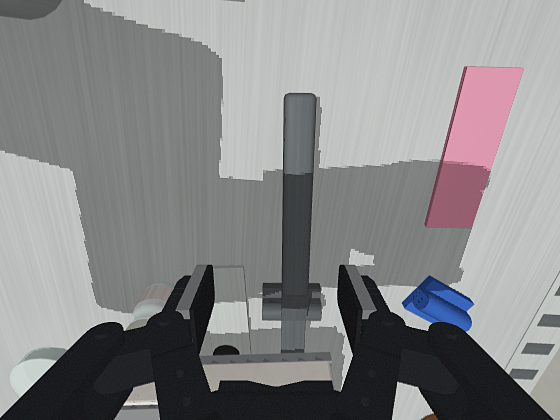

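View pics/k1c.png

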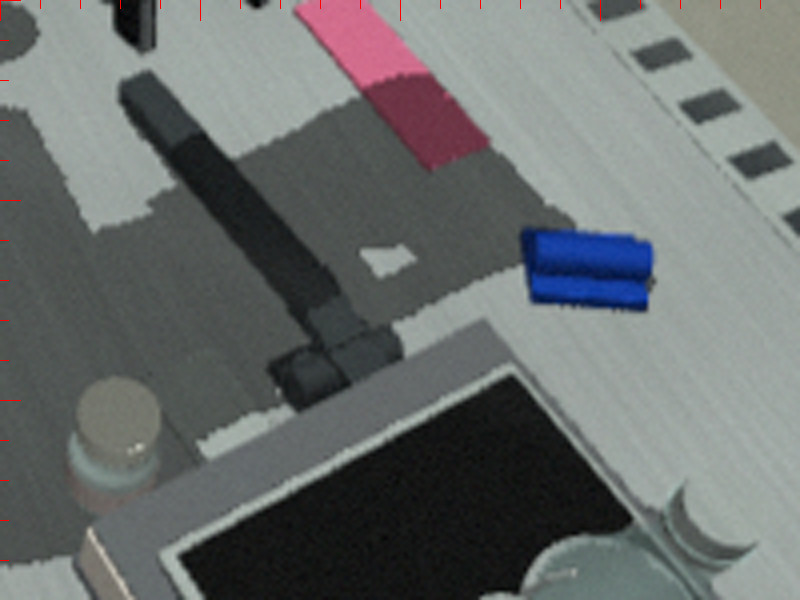

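View pics/k2c.png

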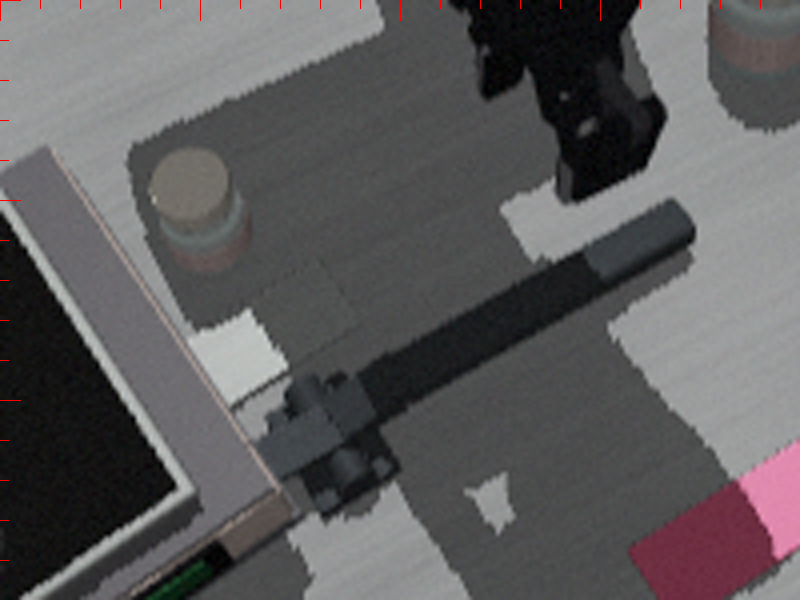

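```bash
python3 - <<'E'
from h import *
crop('pics/k_wrist.png',180,250,140,110,5,'pics/k3.png')
E
```

```text
(no output)
```

View pics/k3.png

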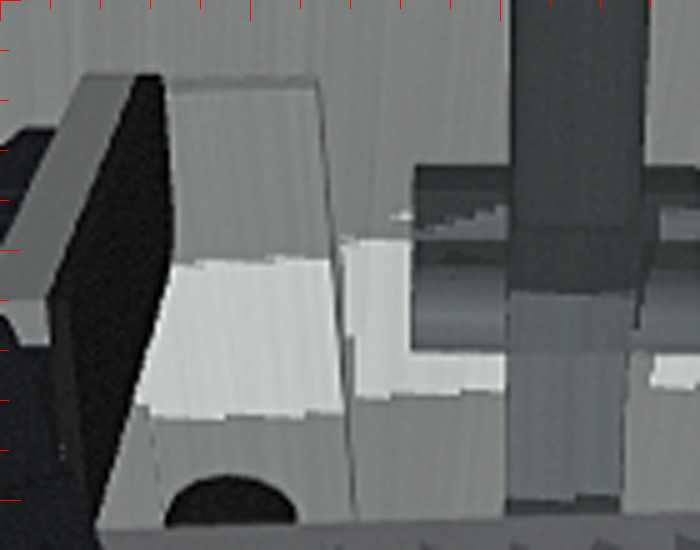

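```bash
python3 - <<'E'
from h import *
np.set_printoptions(precision=1,suppress=True)
st=np.load('st3.npy',allow_pickle=True).item()
q=lambda a,b:(180+a/5,250+b/5)
def lo(P): 
    d=P-E0; return np.c_[d@u,d@n]
print('shim R edge top',lo(onz('wrist',[q(318,80),q(330,260),q(341,410),q(347,510)],6,st)))
print('shim L?',lo(onz('wrist',[q(152,420),q(158,480)],6,st)),lo(onz('wrist',[q(152,420),q(158,480)],0,st)))
for z in (9,11,13): print('foot L R apex',z,lo(onz('wrist',[q(165,520),q(298,520),q(231,475)],z,st)))
print('fulc',lo(onz('wrist',[q(413,165),q(413,350)],10,st)))
print('bar',lo(onz('wrist',[q(510,165),q(645,165)],38,st)), lo(onz('wrist',[(284,180),(315,180)],30,st)))
E
```

```text
shim R edge top [[ 20.7  83.8]
 [ 19.9  37.3]
 [ 19.4  -6. ]
 [ 18.7 -37.7]]
shim L? [[-23.2  -7.4]
 [-24.  -26.2]] [[-25.  -13.8]
 [-25.8 -33. ]]
foot L R apex 9 [[-23.  -35.8]
 [  7.6 -37. ]
 [ -6.4 -21.9]]
foot L R apex 11 [[-22.4 -33.4]
 [  7.9 -34.6]
 [ -6.  -19.7]]
foot L R apex 13 [[-21.8 -31. ]
 [  8.3 -32.3]
 [ -5.5 -17.4]]
fulc [[38.9 65.1]
 [36.6 15.2]]
bar [[58.3 86.9]
 [82.8 86. ]] [[ 62.1 183.4]
 [ 87.  182.6]]
```

```bash
python3 -c "
from h import *
plan((560.9,-161.8,70),6.4,0,10)"
python3 -m crank '[[0.8,-0.2,0,-0.6,0,-1.2,0.1],[0.8,-0.2,0,-0.6,0.3,-1.5,0.1],[0.8,-0.2,0,-0.6,0.6,-1.5,0.1],[0.8,-0.2,0,-0.6,0.8,-1.5,0.1],[0.8,-0.2,0,-0.6,1,-1.5,0.1],[0.8,-0.2,0,-0.6,1,-1.4,0.1],[0.8,-0.2,0,-0.4,1.2,-1.2,0.1],[0.8,0,0,-0.2,1.2,-0.6,0.1],[0.4,0,0,0,0.6,-0.3,0.1],[0,0,0,0,0,0,0.1]]'; python3 -c "
from h import *
say();plan((560.9,-161.8,12.5),6.4,0,1)"
```

```text
turn [ 6.74 -1.73  0.38] dist 144.4 shift now-axes cm [-5.259  9.523 -9.49 ]
0 [ 0.67 -0.17  0.04] [-0.53  0.95 -0.95]
1 [ 0.67 -0.17  0.04] [-0.53  0.94 -0.96]
2 [ 0.67 -0.17  0.04] [-0.53  0.93 -0.97]
3 [ 0.67 -0.17  0.04] [-0.53  0.92 -0.98]
4 [ 0.67 -0.17  0.04] [-0.54  0.91 -0.99]
5 [ 0.67 -0.17  0.04] [-0.54  0.9  -1.  ]
6 [ 0.67 -0.17  0.04] [-0.54  0.89 -1.  ]
7 [ 0.67 -0.17  0.04] [-0.54  0.87 -1.01]
8 [ 0.67 -0.17  0.04] [-0.54  0.86 -1.02]
9 [ 0.67 -0.17  0.04] [-0.55  0.85 -1.03]
clock: 24.68
eef_pos: [567.1, -178.2, 94.3]
tcp_rot: [-1.562, -0.008, 0.102]
contact_force: [0.5, 0.1, 0.8]
opening: 0.551
t 24.68 p [ 567.1 -178.2   94.3] yaw 5.86 rpy [-89.51  -0.49   5.86] F [0.5 0.1 0.8] op 0.551 q [-0.31  0.48  1.82  0.02  0.84 -0.43]
turn [-0.49 -0.54  0.49] dist 83.6 shift now-axes cm [-0.516  8.188  1.627]
0 [-0.49 -0.54  0.49] [-0.52  8.19  1.63]
```

```bash
python3 -m crank '[[-0.5,-0.5,0.5,-0.5,0,1.6,0.1],[0,0,0,0,1,0,0.1],[0,0,0,0,1.5,0,0.1],[0,0,0,0,1.5,0,0.1],[0,0,0,0,1,0,0.1],[0,0,0,0,0.6,0,0.1],[0,0,0,0,0.3,0,0.1],[0,0,0,0,0,0,0.1],[0,0,0,0,0,0,0.1],[0,0,0,0,0,0,0.1]]'; python3 -c "
from h import *
say();plan((560.9,-161.8,12.5),6.4,0,1)"
```

```text
clock: 25.52
eef_pos: [562.7, -164.0, 35.0]
tcp_rot: [-1.574, -0.004, 0.111]
contact_force: [0.5, -0.3, 0.3]
opening: 0.549
t 25.52 p [ 562.7 -164.    35. ] yaw 6.34 rpy [-90.17  -0.23   6.34] F [ 0.5 -0.3  0.3] op 0.549 q [-0.29  0.56  1.86 -0.    0.72 -0.39]
turn [ 0.17 -0.06  0.23] dist 22.7 shift now-axes cm [-0.163  2.253  0.241]
0 [ 0.17 -0.06  0.23] [-0.16  2.25  0.24]
```

```bash
python3 -m crank '[[0.2,0,0.2,-0.2,0.2,0.2,0.15],[0,0,0,0,0.6,0,0.15],[0,0,0,0,0.6,0,0.15],[0,0,0,-0.05,0.5,0,0.15],[0,0,0,0,0.3,0,0.15],[0,0,0,0,0.1,0,0.15],[0,0,0,0,0,0,0],[0,0,0,0,0,0,-0.4],[0,0,0,0,0,0,-0.4],[0,0,0,0,0,0,-0.4]]' 60; python3 -c "
from h import *
say()"
```

```text
clock: 26.35
eef_pos: [561.5, -162.4, 13.1]
tcp_rot: [-1.571, -0.004, 0.11]
contact_force: [0.2, -1.1, -0.1]
opening: 0.473
t 26.35 p [ 561.5 -162.4   13.1] yaw 6.32 rpy [-90.01  -0.23   6.32] F [ 0.2 -1.1 -0.1] op 0.473 q [-0.28  0.59  1.87  0.    0.68 -0.4 ]
```

```bash
python3 -m crank '[[0,0,0,0,-0.1,0,-0.4],[0,0,0,-0.2,0,-0.1,-0.4],[0,0,0,-0.2,0,-0.1,-0.4],[0,0,0,-0.15,0,0,-0.4],[0,0,0,0,0,0,-0.4],[0,0,0,0,0,0,-0.4],[0,0,0,0,0,0,-0.4],[0,0,0,0,0,0,-0.4],[0,0,0,0,0,0,-0.4],[0,0,0,0,0,0,-0.4]]' 60; python3 -c "
from h import *
say()"
```

```text
clock: 27.18
eef_pos: [555.4, -165.3, 13.8]
tcp_rot: [-1.571, -0.003, 0.11]
contact_force: [-0.1, 1.1, -0.9]
opening: 0.474
t 27.18 p [ 555.4 -165.3   13.8] yaw 6.31 rpy [-90.    -0.2    6.31] F [-0.1  1.1 -0.9] op 0.474 q [-0.29  0.59  1.88  0.    0.67 -0.4 ]
```

```bash
python3 -m crank '[[0,0,0,0,0.1,0,-0.4],[0,0,0,0,0,0,0.06],[0,0,0,0,0,0,0.1],[0,0,0,0,0,0,0.1],[0,0,0,0,-0.4,0,0.1],[0,0,0,0,-1,0,0.1],[0,0,0,0,-2,0,0.1],[0,0,0,0,-2.5,0,0.1],[0,0,0,0,-2.5,0.3,0.1],[0,0,0,0,-1.5,0.8,0.1]]'; python3 -c "
from h import *
say();t=np.array([624.6,-50.3,27.5]);plan(t-100*Rt(4.94,-7.1).apply([0,1,0]),4.94,-7.1,8)"
```

```text
clock: 28.02
eef_pos: [551.5, -154.5, 114.6]
tcp_rot: [-1.568, 0.003, 0.11]
contact_force: [0.7, -1.1, 0.1]
opening: 0.549
t 28.02 p [ 551.5 -154.5  114.6] yaw 6.28 rpy [-89.87   0.18   6.28] F [ 0.7 -1.1  0.1] op 0.549 q [-0.28  0.43  1.85  0.    0.87 -0.39]
turn [-7.23  1.35 -0.1 ] dist 137.5 shift now-axes cm [ 8.433 -1.213 10.793]
0 [-0.9   0.17 -0.01] [ 1.05 -0.15  1.35]
1 [-0.9   0.17 -0.01] [ 1.05 -0.17  1.35]
2 [-0.9   0.17 -0.01] [ 1.05 -0.19  1.35]
3 [-0.9   0.17 -0.01] [ 1.04 -0.21  1.35]
4 [-0.9   0.17 -0.01] [ 1.04 -0.24  1.35]
5 [-0.9   0.17 -0.01] [ 1.03 -0.26  1.35]
6 [-0.9   0.17 -0.01] [ 1.03 -0.28  1.35]
7 [-0.9   0.17 -0.01] [ 1.03 -0.3   1.35]
```

```bash
python3 -m crank '[[-0.9,0.2,0,1.0,-0.2,1.2,0.1],[-0.9,0.2,0,1.1,-0.3,1.3,0.3],[-0.9,0.2,0,1.1,-0.3,1.3,0.4],[-0.9,0.2,0,1.1,-0.3,1.3,0.4],[-0.9,0.2,0,1.1,-0.3,1.3,0.4],[-0.9,0.2,0,1.1,-0.2,1.3,0.4],[-0.9,0.2,0,1,0,1.2,0.4],[-0.9,0,0,0.6,0,0.8,0.4],[0,0,0,0,0,0,0.4],[0,0,0,0,0,0,0.4]]'; python3 -c "
from h import *
say();t=np.array([624.6,-50.3,27.5]);plan(t,4.94,-7.1,1)
np.save('st4.npy',r.sense(),allow_pickle=True)
cv2.imwrite('pics/l1.png',cams.grab_frame('wrist'));crop('pics/l1.png',160,240,160,120,5,'pics/l1c.png')"
```

```text
clock: 28.85
eef_pos: [629.2, -45.6, 143.0]
tcp_rot: [-1.704, -0.015, 0.082]
contact_force: [-0.2, -0.4, -0.5]
opening: 0.701
t 28.85 p [629.2 -45.6 143. ] yaw 4.69 rpy [-97.66  -0.87   4.69] F [-0.2 -0.4 -0.5] op 0.701 q [-0.01  0.46  1.73 -0.16  0.94  0.01]
turn [ 0.56 -0.36  0.83] dist 115.6 shift now-axes cm [-0.668 11.492  1.112]
0 [ 0.56 -0.36  0.83] [-0.67 11.49  1.11]
```

View pics/l1.png

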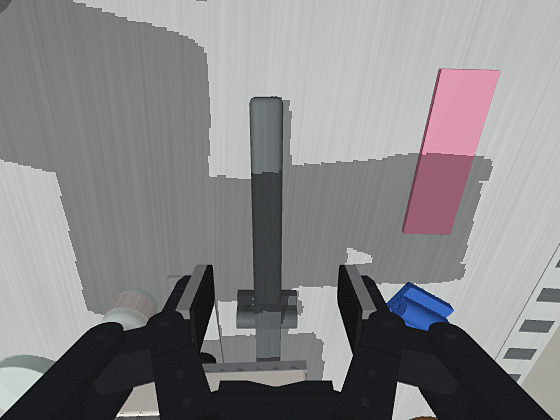

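View pics/l1c.png

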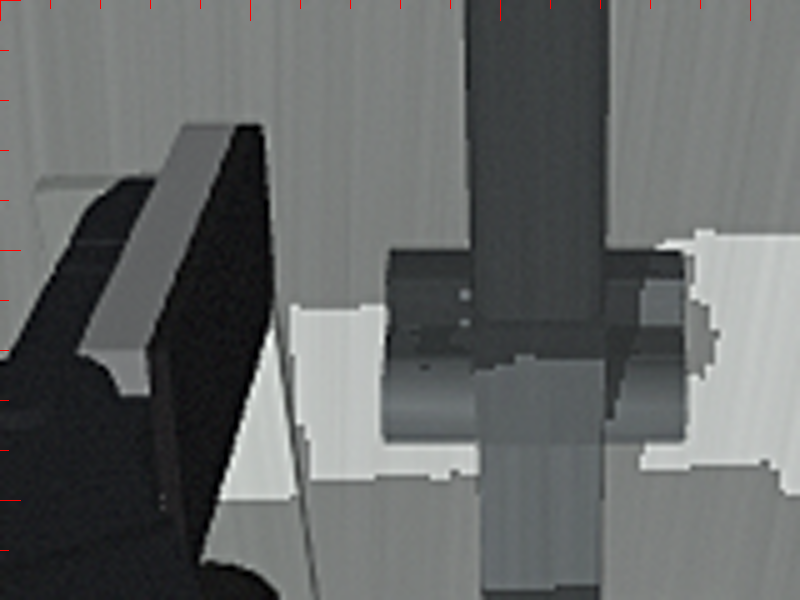

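```bash
python3 - <<'E'
from h import *
np.set_printoptions(precision=1,suppress=True)
st=np.load('st4.npy',allow_pickle=True).item()
q=lambda a,b:(160+a/5,240+b/5)
def lo(P): 
    d=P-E0; return np.c_[d@u,d@n]
print('shim R',lo(onz('wrist',[q(292,450),q(306,560),q(310,598)],6,st)))
print('foot R',lo(onz('wrist',[q(277,595),q(220,563)],11,st)))
print('shim outer-left corner',lo(onz('wrist',[q(37,180)],6,st)))
print('fulc',lo(onz('wrist',[q(388,250),q(685,250),q(383,440)],10,st)))
print('bar', lo(onz('wrist',[(251,180),(283,180)],30,st)),lo(onz('wrist',[(249.5,101),(266,97)],20,st)))
E
```

```text
shim R [[ 13.9   8.3]
 [ 13.3 -25.8]
 [ 12.9 -38.3]]
foot R [[  7.  -30.7]
 [ -4.3 -19.9]]
shim outer-left corner [[-27.7  82.8]]
fulc [[39.7 65.9]
 [98.3 63.5]
 [34.4 14.6]]
bar [[ 61.8 189.8]
 [ 86.2 188.9]] [[ 63.8 246. ]
 [ 75.6 248.3]]
```

```bash
python3 -m crank '[[0.5,-0.3,0.8,-0.7,1,1.1,0.2],[0,0,0,0,2,0,0.1],[0,0,0,0,2,0,0.1],[0,0,0,0,2,0,0.1],[0,0,0,0,1.5,0,0.1],[0,0,0,0,1,0,0.1],[0,0,0,0,0.4,0,0.1],[0,0,0,0,0,0,0.1],[0,0,0,0,0,0,0.1],[0,0,0,0,0,0,0.1]]'; python3 -c "
from h import *
say();t=np.array([624.6,-50.3,27.5]);plan(t,4.94,-7.1,1)"
```

```text
clock: 29.73
eef_pos: [614.7, -50.9, 37.7]
tcp_rot: [-1.689, 0.007, 0.078]
contact_force: [0.5, 0.5, 0.8]
opening: 0.553
t 29.73 p [614.7 -50.9  37.7] yaw 4.45 rpy [-96.8    0.42   4.45] F [0.5 0.5 0.8] op 0.553 q [-0.02  0.59  1.79 -0.17  0.76  0.03]
turn [-0.31 -0.43 -0.47] dist 14.2 shift now-axes cm [1.    1.003 0.104]
0 [-0.31 -0.43 -0.47] [1.  1.  0.1]
```

```bash
python3 -m crank '[[-0.3,-0.4,-0.5,1.0,0,0.1,0.1],[0,0,0,0,0.4,0,0.1],[0,0,0,0,0.4,0,0.1],[0,0,0,0,0.2,0,0.1],[0,0,0,0,0,0,0.1],[0,0,0,0,0,0,-0.4],[0,0,0,0,0,0,-1],[0,0,0,0,0,0,-1],[0,0,0,0,0,0,-1],[0,0,0,0,0,0,-1]]' 110; python3 -c "
from h import *
say()
cv2.imwrite('pics/m1.png',cams.grab_frame('wrist'))"
```

```text
clock: 30.57
eef_pos: [627.3, -49.7, 29.7]
tcp_rot: [-1.695, -0.005, 0.085]
contact_force: [-1.1, -0.1, 1.3]
opening: 0.248
t 30.57 p [627.3 -49.7  29.7] yaw 4.87 rpy [-97.11  -0.3    4.87] F [-1.1 -0.1  1.3] op 0.248 q [-0.02  0.61  1.78 -0.18  0.74  0.03]
```

View pics/m1.png

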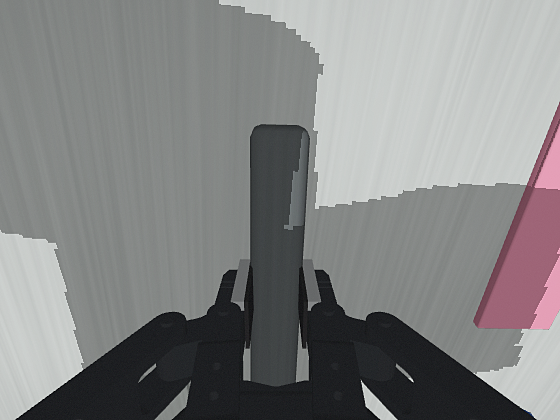

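```bash
python3 -m crank '[[0.5,0,0,0,-0.15,0,-1],[1,0,0,0,-0.27,0,-1],[1,0,0,0,-0.27,0,-1],[1,0,0,0,-0.27,0,-1],[1,0,0,0,-0.27,0,-1],[1,0,0,0,-0.27,0,-1],[1,0,0,0,-0.27,0,-1],[1,0,0,0,-0.27,0,-1],[0,0,0,0,0,0,-1],[0,0,0,0,0,0,-1]]'; python3 -c "
from h import *
say(); plan(tcp_bar(0,tipin=18.5,raise_=0,lat=71),5,0,1)"
```

```text
clock: 31.45
eef_pos: [625.6, -51.1, 50.0]
tcp_rot: [-1.558, -0.003, 0.091]
contact_force: [0.1, 2.7, -3.1]
opening: 0.248
t 31.45 p [625.6 -51.1  50. ] yaw 5.23 rpy [-89.27  -0.16   5.23] F [ 0.1  2.7 -3.1] op 0.248 q [-0.09  0.58  1.76  0.02  0.8  -0.19]
turn [-0.73  0.23  0.16] dist 6.7 shift now-axes cm [-0.433  0.423  0.289]
0 [-0.73  0.23  0.16] [-0.43  0.42  0.29]
```

```bash
python3 -m crank '[[0.5,0,0,0,-0.15,0,-1],[1,0,0,0,-0.27,0,-1],[1,0,0,0,-0.27,0,-1],[1,0,0,0,-0.27,0,-1],[1,0,0,0,-0.27,0,-1],[1,0,0,0,-0.27,0,-1],[1,0,0,0,-0.27,0,-1],[1,0,0,0,-0.27,0,-1],[0,0,0,0,0,0,-1],[0,0,0,0,0,0,-1]]'; python3 -c "
from h import *
say(); plan(tcp_bar(8,tipin=17.5,raise_=0,lat=71),5,8,1)"
```

```text
clock: 32.28
eef_pos: [624.5, -54.2, 69.3]
tcp_rot: [-1.419, -0.0, 0.097]
contact_force: [0.2, 0.1, -6.6]
opening: 0.245
t 32.28 p [624.5 -54.2  69.3] yaw 5.54 rpy [-8.128e+01 -2.000e-02  5.540e+00] F [ 0.2  0.1 -6.6] op 0.245 q [-0.17  0.57  1.73  0.19  0.89 -0.39]
turn [-0.72  0.54 -0.06] dist 5.1 shift now-axes cm [-0.284  0.378  0.193]
0 [-0.72  0.54 -0.06] [-0.28  0.38  0.19]
```

```bash
python3 -m crank '[[1.2,0,0,0,-0.32,0,-1],[1.2,0,0,0,-0.32,0,-1],[1.2,0,0,0,-0.32,0,-1],[1.2,0,0,0,-0.32,0,-1],[1.2,0,0,0,-0.32,0,-1],[1.2,0,0,0,-0.32,0,-1],[1.2,0,0,0,-0.32,0,-1],[0,0,0,0,0,0,-1],[0,0,0,0,0,0,-1],[0,0,0,0,0,0,-1]]'; python3 -c "
from h import *
say(); plan(tcp_bar(17,tipin=16.5,raise_=3,gz=20,lat=71),5.5,17,1)
cv2.imwrite('pics/n1.png',cams.grab_frame('side'));cv2.imwrite('pics/n2.png',cams.grab_frame('scene'))
crop('pics/n1.png',290,200,200,150,4,'pics/n1c.png');crop('pics/n2.png',130,200,200,150,4,'pics/n2c.png')"
```

```text
clock: 33.12
eef_pos: [624.7, -60.2, 93.0]
tcp_rot: [-1.256, -0.0, 0.097]
contact_force: [1.3, -0.8, -6.7]
opening: 0.244
t 33.12 p [624.7 -60.2  93. ] yaw 5.55 rpy [-7.198e+01 -1.000e-02  5.550e+00] F [ 1.3 -0.8 -6.7] op 0.244 q [-0.25  0.58  1.68  0.35  1.02 -0.55]
turn [-1.02  0.05 -0.  ] dist 2.4 shift now-axes cm [-0.232  0.001 -0.064]
0 [-1.02  0.05 -0.  ] [-0.23  0.   -0.06]
```

View pics/n1c.png

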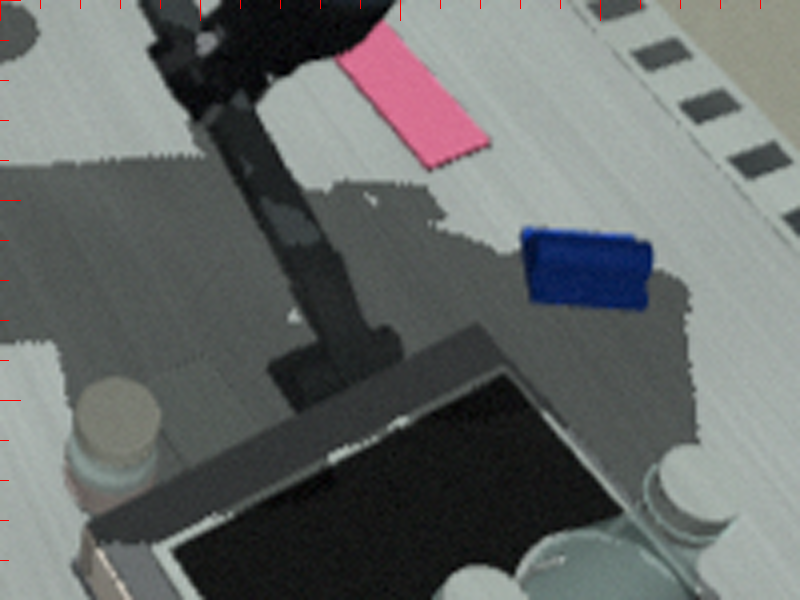

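View pics/n2c.png

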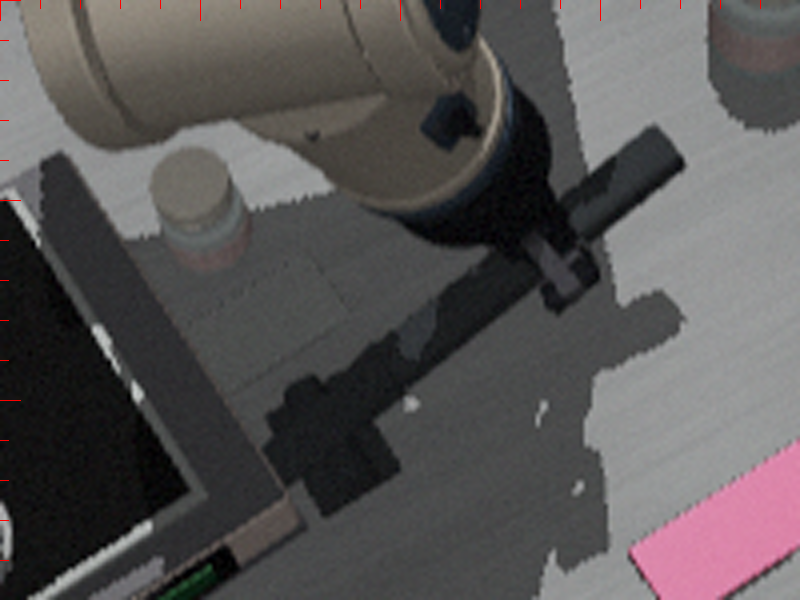

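```bash
python3 -m crank '[[0,0,0,0,0,0.4,-1],[0,0,0,0,0,0.8,-1],[0,0,0,0,0,1,-1],[0,0,0,0,0,1,-1],[0,0,0,0,0,1.2,-1],[0,0,0,0,-0.3,1.5,-1],[0,0,0,0,-0.5,2,-1],[0,0,0,0,-1,2,-1],[0,0,0,0,-2,1,-1],[0,0,0,0,-2,0,-1]]'; python3 -c "
from h import *
say()"
```

```text
clock: 34.05
eef_pos: [609.4, 41.1, 183.0]
tcp_rot: [-1.252, 0.012, 0.102]
contact_force: [0.7, 0.6, -8.3]
opening: 0.247
t 34.05 p [609.4  41.1 183. ] yaw 5.82 rpy [-71.71   0.67   5.82] F [ 0.7  0.6 -8.3] op 0.247 q [-0.1   0.43  1.7   0.35  1.11 -0.37]
```

```bash
python3 -c "
from h import *
plan((475,331.5,200),-8.0,0,14)"
```

```text
turn [-18.12  13.59  -2.87] dist 320.5 shift now-axes cm [-10.45    7.997  29.222]
0 [-1.29  0.97 -0.21] [-0.75  0.57  2.09]
1 [-1.29  0.97 -0.21] [-0.78  0.52  2.09]
2 [-1.29  0.97 -0.21] [-0.82  0.47  2.08]
3 [-1.29  0.97 -0.21] [-0.86  0.42  2.08]
4 [-1.29  0.97 -0.21] [-0.89  0.37  2.07]
5 [-1.29  0.97 -0.21] [-0.93  0.32  2.07]
6 [-1.29  0.97 -0.21] [-0.97  0.27  2.06]
7 [-1.29  0.97 -0.21] [-1.    0.22  2.05]
8 [-1.29  0.97 -0.21] [-1.04  0.17  2.03]
9 [-1.29  0.97 -0.21] [-1.07  0.12  2.02]
10 [-1.29  0.97 -0.21] [-1.11  0.07  2.  ]
11 [-1.29  0.97 -0.21] [-1.14  0.02  1.98]
12 [-1.29  0.97 -0.21] [-1.17 -0.03  1.96]
13 [-1.29  0.97 -0.21] [-1.21 -0.07  1.94]
```

```bash
python3 -m crank '[[-3,0.5,0,-0.4,0,1,-1],[-3,1,-0.3,-0.6,0.1,1.5,-1],[-3,1,-0.3,-0.8,0.2,2,-1],[-3,1,-0.3,-0.8,0.2,2.3,-1],[-3,1,-0.3,-0.9,0.1,2.3,-1],[-3,1,-0.3,-0.9,0,2.3,-1],[0,1.5,-0.3,-1,0,2.3,-1],[0,1.5,-0.3,-1.1,0,2.3,-1],[0,1.5,-0.3,-1.1,0,2.3,-1],[0,1.5,-0.3,-1.1,0,2.3,-1]]'; python3 -c "
from h import *
say();plan((475,331.5,160),-8.0,0,8)"
```

```text
clock: 34.88
eef_pos: [511.2, 264.2, 208.0]
tcp_rot: [-1.568, -0.034, -0.113]
contact_force: [-0.5, 0.9, -7.1]
opening: 0.246
t 34.88 p [511.2 264.2 208. ] yaw -6.49 rpy [-89.84  -1.92  -6.49] F [-0.5  0.9 -7.1] op 0.246 q [ 0.48  0.3   1.8  -0.02  1.02  0.61]
turn [-0.18  1.51  1.92] dist 90.2 shift now-axes cm [-4.515  4.665  6.262]
0 [-0.02  0.19  0.24] [-0.56  0.58  0.78]
1 [-0.02  0.19  0.24] [-0.56  0.59  0.78]
2 [-0.02  0.19  0.24] [-0.56  0.59  0.78]
3 [-0.02  0.19  0.24] [-0.56  0.59  0.78]
4 [-0.02  0.19  0.24] [-0.56  0.59  0.78]
5 [-0.02  0.19  0.24] [-0.56  0.59  0.77]
6 [-0.02  0.19  0.24] [-0.56  0.6   0.77]
7 [-0.02  0.19  0.24] [-0.57  0.6   0.77]
```

```bash
python3 -m crank '[[0,0.5,0.6,-0.7,0.2,1,-1],[0,0.5,0.6,-0.8,0.4,1.2,-1],[0,0.5,0.6,-0.8,0.6,1.2,-1],[0,0,0,-0.8,0.8,1,-1],[0,0,0,-0.7,0.8,1,-1],[0,0,0,-0.4,0.8,0.5,-1],[0,0,0,0,0.8,0,-1],[0,0,0,0,0.6,0,-1],[0,0,0,0,0,0,-1],[0,0,0,0,0,0,-1]]'; python3 -c "
from h import *
say();plan((475,331.5,75),-8.0,0,1)"
```

```text
clock: 35.72
eef_pos: [460.5, 345.8, 160.2]
tcp_rot: [-1.558, 0.006, -0.134]
contact_force: [0.2, 0.1, -7.8]
opening: 0.242
t 35.72 p [460.5 345.8 160.2] yaw -7.68 rpy [-89.29   0.37  -7.68] F [ 0.2  0.1 -7.8] op 0.242 q [0.63 0.37 1.82 0.02 0.95 0.76]
turn [-0.71  0.32 -0.37] dist 87.6 shift now-axes cm [ 1.679  8.495 -1.331]
0 [-0.71  0.32 -0.37] [ 1.68  8.49 -1.33]
```

```bash
python3 -m crank '[[-0.7,0.3,-0.4,0.9,0.5,-0.9,-1],[0,0,0,0,1.5,0,-1],[0,0,0,0,1.5,0,-1],[0,0,0,0,1.5,0,-1],[0,0,0,0,1.3,0,-1],[0,0,0,0,1,0,-1],[0,0,0,0,0.5,0,-1],[0,0,0,0,0.2,0,-1],[0,0,0,0,0,0,-1],[0,0,0,0,0,0,-1]]'; python3 -c "
from h import *
say();plan((471,335,66),-8.0,0,1)
cv2.imwrite('pics/o1.png',cams.grab_frame('side'));crop('pics/o1.png',150,90,160,120,5,'pics/o1c.png')"
```

```text
clock: 36.55
eef_pos: [476.8, 329.9, 79.7]
tcp_rot: [-1.57, -0.009, -0.147]
contact_force: [0.1, 0.1, -7.8]
opening: 0.246
t 36.55 p [476.8 329.9  79.7] yaw -8.44 rpy [-89.97  -0.49  -8.44] F [ 0.1  0.1 -7.8] op 0.246 q [ 0.61  0.48  1.86 -0.01  0.79  0.76]
turn [-0.03 -0.44  0.49] dist 15.8 shift now-axes cm [-0.666  1.365  0.423]
0 [-0.03 -0.44  0.49] [-0.67  1.37  0.42]
```

View pics/o1c.png

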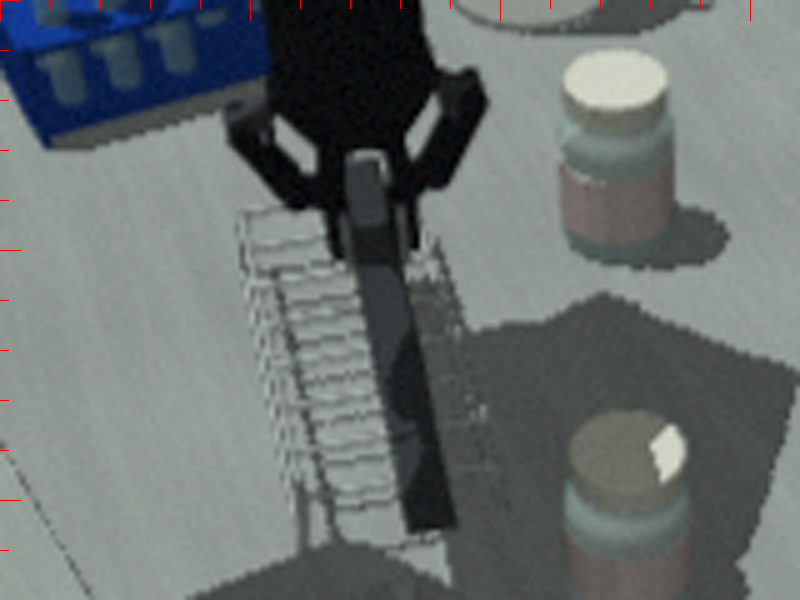

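```bash
python3 -m crank '[[0,-0.4,0.5,-0.6,0.2,0.4,-1],[0,0,0,0,0.4,0,-1],[0,0,0,0,0.4,0,-1],[0,0,0,0,0.3,0,-1],[0,0,0,0,0.2,0,-1],[0,0,0,0,0,0,-1],[0,0,0,0,0,0,-1],[0,0,0,0,0,0,-1],[0,0,0,0,0,0,-1],[0,0,0,0,0,0,-1]]'; python3 -c "
from h import *
say()"
```

```text
clock: 37.43
eef_pos: [472.0, 336.6, 65.4]
tcp_rot: [-1.568, -0.002, -0.139]
contact_force: [0.1, -0.7, -8.1]
opening: 0.248
t 37.43 p [472.  336.6  65.4] yaw -7.94 rpy [-89.82  -0.11  -7.94] F [ 0.1 -0.7 -8.1] op 0.248 q [0.62 0.5  1.86 0.   0.77 0.75]
```

```bash
python3 -m crank '[[0,0,0,0,0.1,0,-1],[0,0,0,0,0.1,0,-1],[0,0,0,0,0.1,0,-1],[0,0,0,0,0,0,-1],[0,0,0,0,0,0,-1],[0,0,0,0,0,0,-1],[0,0,0,0,0,0,-1],[0,0,0,0,0,0,-1],[0,0,0,0,0,0,-1],[0,0,0,0,0,0,-1]]'; python3 -c "
from h import *
say()"
```

```text
clock: 38.27
eef_pos: [472.3, 336.8, 62.9]
tcp_rot: [-1.567, -0.002, -0.139]
contact_force: [-0.4, 0.2, -7.0]
opening: 0.246
t 38.27 p [472.3 336.8  62.9] yaw -7.95 rpy [-89.79  -0.14  -7.95] F [-0.4  0.2 -7. ] op 0.246 q [0.62 0.51 1.86 0.   0.77 0.75]
```

```bash
python3 -m crank '[[0,0,0,0,0.1,0,-1],[0,0,0,0,0.1,0,-1],[0,0,0,0,0,0,-1],[0,0,0,0,0,0,-1],[0,0,0,0,0,0,-1],[0,0,0,0,0,0,-1],[0,0,0,0,0,0,-1],[0,0,0,0,0,0,-1],[0,0,0,0,0,0,-1],[0,0,0,0,0,0,-1]]'; python3 -c "
from h import *
say()"
```

```text
clock: 39.1
eef_pos: [472.5, 337.0, 61.2]
tcp_rot: [-1.567, -0.003, -0.139]
contact_force: [0.1, 0.6, -4.7]
opening: 0.241
t 39.1 p [472.5 337.   61.2] yaw -7.95 rpy [-89.78  -0.15  -7.95] F [ 0.1  0.6 -4.7] op 0.241 q [0.62 0.51 1.86 0.   0.76 0.75]
```

Contact: the bar is resting partly on the rack. Going down about 1 mm more, then releasing.

```bash
python3 -m crank '[[0,0,0,0,0.1,0,-1],[0,0,0,0,0,0,-1],[0,0,0,0,0,0,-0.4],[0,0,0,0,0,0,-0.2],[0,0,0,0,0,0,0],[0,0,0,0,0,0,0],[0,0,0,0,-1,0,0],[0,0,0,0,-2,0,0],[0,0,0,0,-3,0,0],[0,0,0,0,-3,0,0]]'; python3 -c "
from h import *
say()"
python3 -m crank '[[0,0,0,0,-3,0.5,0],[0,0,0,0,-2,2,0],[0,0,0,0,-1,3,0],[0,0,0,0,0,3,0],[0,0,0,0,0,3,0],[0,0,0,0,0,3,0],[0,0,0,0,0,3,0],[0,0,0,0,0,2,0],[0,0,0,0,0,1,0],[0,0,0,0,0,0,0]]'; python3 -c "
from h import *
say()
for n_ in ('side','scene'): cv2.imwrite('pics/p_%s.png'%n_,cams.grab_frame(n_))
crop('pics/p_side.png',290,200,200,150,4,'pics/p1c.png');crop('pics/p_scene.png',250,60,200,150,4,'pics/p2c.png');crop('pics/p_scene.png',40,200,200,150,4,'pics/p3c.png')"
```

```text
clock: 39.93
eef_pos: [471.0, 335.6, 150.8]
tcp_rot: [-1.571, 0.001, -0.138]
contact_force: [0.5, 0.7, -0.4]
opening: 0.504
t 39.93 p [471.  335.6 150.8] yaw -7.92 rpy [-9.00e+01  5.00e-02 -7.92e+00] F [ 0.5  0.7 -0.4] op 0.504 q [0.62 0.38 1.82 0.   0.94 0.75]
clock: 40.77
eef_pos: [503.3, 549.5, 236.8]
tcp_rot: [-1.554, -0.014, -0.141]
contact_force: [0.0, 0.4, 0.3]
opening: 0.499
t 40.77 p [503.3 549.5 236.8] yaw -8.06 rpy [-89.01  -0.8   -8.06] F [0.  0.4 0.3] op 0.499 q [ 0.83  0.53  1.37 -0.    1.22  0.97]
```

View pics/p_side.png

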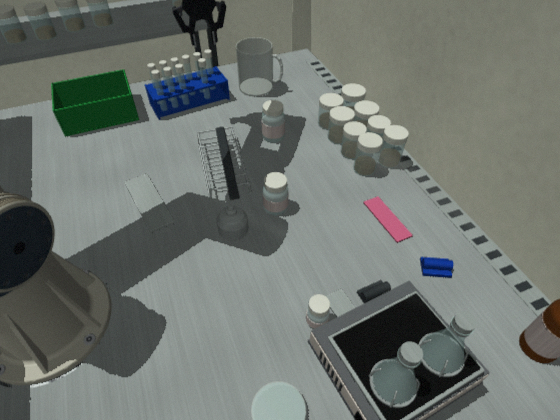

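View pics/p2c.png

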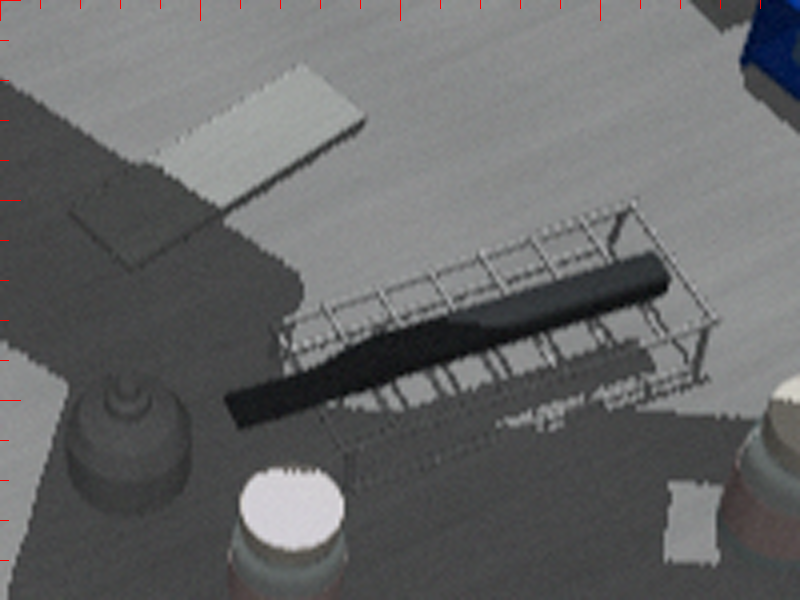

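View pics/p3c.png

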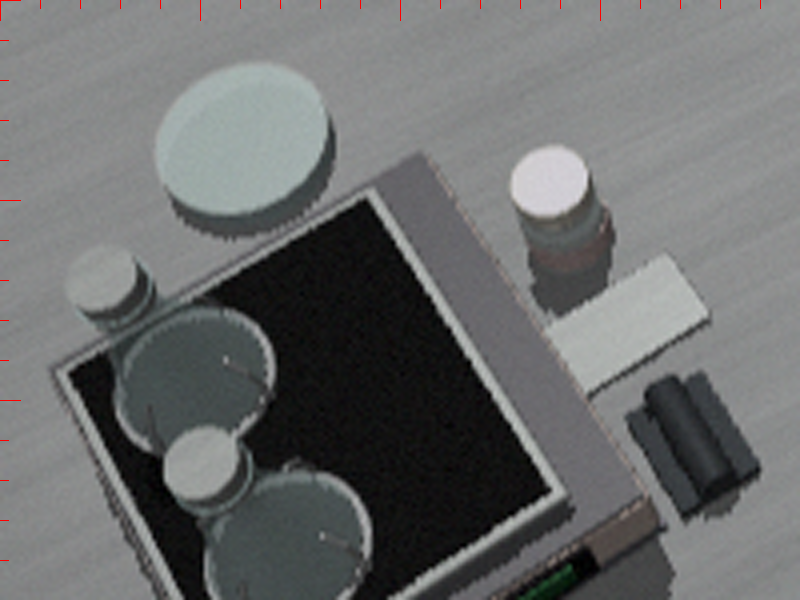

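View pics/p1c.png

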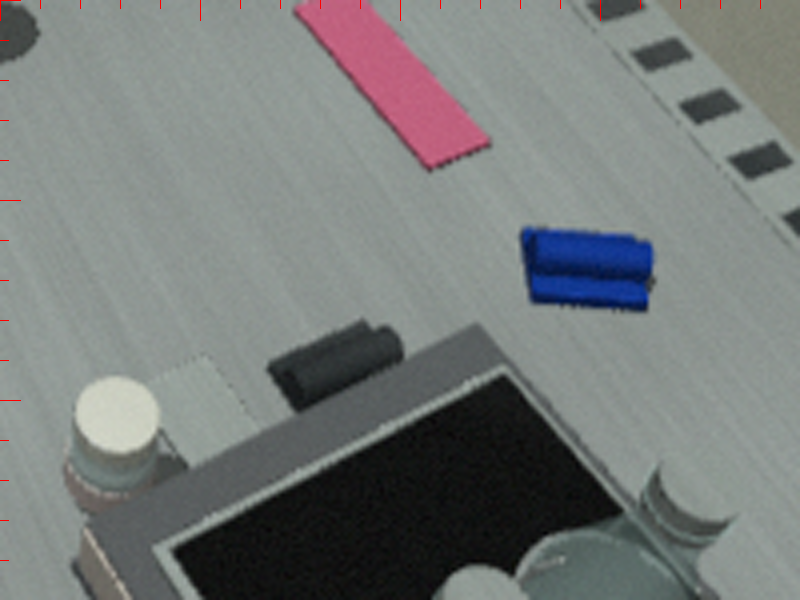

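```bash
python3 - <<'E'
from h import *
np.set_printoptions(precision=1,suppress=True)
def lo(P): 
    d=np.atleast_2d(P)-E0; return np.c_[d@u,d@n]
s=lambda a,b:(40+a/4,200+b/4); d=lambda a,b:(290+a/4,200+b/4)
a=two('scene',s(422,150),'side',d(88,522));b=two('scene',s(655,503),'side',d(478,325))
print('low top corners',a,b,lo((a[0]+b[0])/2))
print('z80 scene',onz('scene',[s(422,150),s(655,503)],80),'side',onz('side',[d(88,522),d(478,325)],80))
print('shim outer',lo(onz('scene',[s(668,254),s(710,317)],6)),lo(onz('side',[d(207,354)],6)))
print('shim sides at edge',lo(onz('scene',[s(550,325),s(590,392)],6)))
plan((570,-50,165),6.4,-10,18)
E
```

```text
low top corners (array([ 461. , -246.8,   80.7]), np.float64(0.9771722282851474)) (array([ 678.9, -221.9,   73.7]), np.float64(0.6156291464051096)) [[-0.5  1.3]]
z80 scene [[ 460.3 -246.3   80. ]
 [ 681.1 -221.7   80. ]] side [[ 461.3 -247.    80. ]
 [ 675.3 -225.    80. ]]
shim outer [[-25.7  80.7]
 [ 17.3  79.5]] [[16.3 79.6]]
shim sides at edge [[-27.3  11. ]
 [ 16.2   9.2]]
turn [-10.8 -14.5  -0.4] dist 605.3 shift now-axes cm [ 14.9   6.4 -58.3]
0 [-0.6 -0.8 -0. ] [ 0.8  0.4 -3.2]
1 [-0.6 -0.8 -0. ] [ 0.8  0.4 -3.2]
2 [-0.6 -0.8 -0. ] [ 0.7  0.4 -3.2]
3 [-0.6 -0.8 -0. ] [ 0.7  0.5 -3.3]
4 [-0.6 -0.8 -0. ] [ 0.7  0.5 -3.3]
5 [-0.6 -0.8 -0. ] [ 0.6  0.5 -3.3]
6 [-0.6 -0.8 -0. ] [ 0.6  0.6 -3.3]
7 [-0.6 -0.8 -0. ] [ 0.5  0.6 -3.3]
8 [-0.6 -0.8 -0. ] [ 0.5  0.6 -3.3]
9 [-0.6 -0.8 -0. ] [ 0.4  0.7 -3.3]
10 [-0.6 -0.8 -0. ] [ 0.4  0.7 -3.3]
11 [-0.6 -0.8 -0. ] [ 0.3  0.7 -3.3]
12 [-0.6 -0.8 -0. ] [ 0.3  0.8 -3.3]
13 [-0.6 -0.8 -0. ] [ 0.2  0.8 -3.3]
14 [-0.6 -0.8 -0. ] [ 0.2  0.8 -3.2]
15 [-0.6 -0.8 -0. ] [ 0.1  0.9 -3.2]
16 [-0.6 -0.8 -0. ] [ 0.1  0.9 -3.2]
17 [-0.6 -0.8 -0. ] [ 0.   0.9 -3.2]
```

```bash
python3 -m crank '[[-0.5,-0.8,0,0.8,0,-3,1],[-0.5,-0.8,0,0.8,0,-3.5,1],[-0.5,-0.8,0,0.7,0,-3.5,1],[-0.5,-0.8,0,0.7,0,-3.5,1],[-0.5,-0.8,0,0.7,0,-3.5,1],[-0.5,-0.8,0,0.6,0,-3.5,1],[-0.5,-0.8,0,0.6,0,-3.5,1],[-0.5,-0.8,0,0.5,0,-3.5,1],[-0.5,-0.8,0,0.5,0,-3.5,1],[-0.5,-0.8,0,0.4,0,-3.5,1]]' ; python3 -c "
from h import *
say();plan((565,-45,165),6.4,-11,10)"
```

```text
clock: 41.7
eef_pos: [533.4, 177.3, 248.6]
tcp_rot: [-1.649, -0.007, 0.006]
contact_force: [0.0, 0.2, 0.3]
opening: 1.001
t 41.7 p [533.4 177.3 248.6] yaw 0.32 rpy [-94.5   -0.41   0.32] F [0.  0.2 0.3] op 1.001 q [ 0.36  0.26  1.75 -0.08  1.15  0.39]
turn [-6.47 -6.09 -0.42] dist 239.6 shift now-axes cm [  2.982  10.104 -21.516]
0 [-0.65 -0.61 -0.04] [ 0.3   1.01 -2.15]
1 [-0.65 -0.61 -0.04] [ 0.27  1.03 -2.14]
2 [-0.65 -0.61 -0.04] [ 0.25  1.06 -2.13]
3 [-0.65 -0.61 -0.04] [ 0.23  1.08 -2.12]
4 [-0.65 -0.61 -0.04] [ 0.2   1.11 -2.11]
5 [-0.65 -0.61 -0.04] [ 0.18  1.13 -2.1 ]
6 [-0.65 -0.61 -0.04] [ 0.16  1.16 -2.09]
7 [-0.65 -0.61 -0.04] [ 0.14  1.18 -2.08]
8 [-0.65 -0.61 -0.04] [ 0.11  1.2  -2.07]
9 [-0.65 -0.61 -0.04] [ 0.09  1.23 -2.06]
```

```bash
python3 -m crank '[[-0.7,-0.7,0,0.3,0.5,-2.6,1],[-0.7,-0.7,0,0.3,0.7,-2.6,1],[-0.7,-0.7,0,0.3,0.9,-2.5,1],[-0.7,-0.7,0,0.3,1.2,-2.5,1],[-0.7,-0.7,0,0.3,1.4,-2.5,1],[-0.7,-0.7,0,0.2,1.5,-2.4,1],[-0.7,-0.7,0,0.2,1.5,-2.2,1],[-0.7,-0.7,0,0.2,1.4,-2,1],[-0.7,-0.5,0,0,1,-1,1],[0,0,0,0,0,0,1]]' ; python3 -c "
from h import *
say();np.save('st5.npy',r.sense(),allow_pickle=True)
cv2.imwrite('pics/q1.png',cams.grab_frame('wrist'))"
```

```text
clock: 42.53
eef_pos: [554.8, -64.0, 177.9]
tcp_rot: [-1.768, 0.005, 0.102]
contact_force: [0.1, 0.2, -0.3]
opening: 0.997
t 42.53 p [554.8 -64.  177.9] yaw 5.85 rpy [-101.31    0.3     5.85] F [ 0.1  0.2 -0.3] op 0.997 q [-0.    0.32  1.86 -0.24  0.96  0.03]
```

View pics/q1.png

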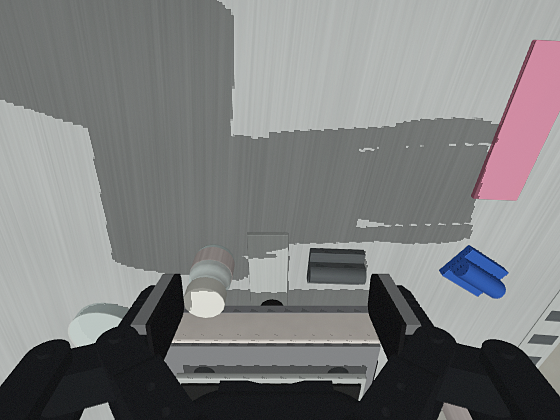

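```bash
python3 - <<'E'
from h import *
crop('pics/q1.png',220,220,100,100,6,'pics/q2.png')
E
```

```text
(no output)
```

View pics/q2.png

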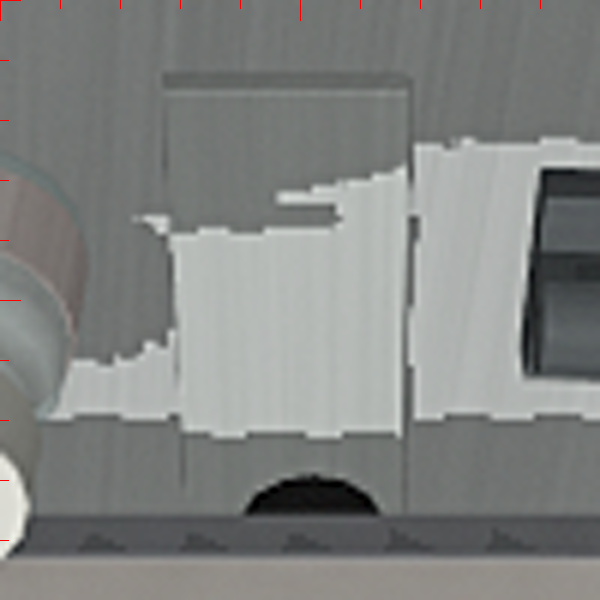

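```bash
python3 - <<'E'
from h import *
np.set_printoptions(precision=1,suppress=True)
st=np.load('st5.npy',allow_pickle=True).item()
q=lambda a,b:(220+a/6,220+b/6)
def lo(P): 
    d=P-E0; return np.c_[d@u,d@n]
print('foot L R apex',lo(onz('wrist',[q(244,515),q(380,515),q(312,477)],6,st)))
print('shim L R',lo(onz('wrist',[q(183,490),q(402,490),q(180,400),q(403,400)],6,st)))
print('shim outer',lo(onz('wrist',[q(163,88),q(410,88)],6,st)))
E
```

```text
foot L R apex [[-18.4 -25.9]
 [  9.3 -25.9]
 [ -4.4 -15.2]]
shim L R [[-30.5 -18.7]
 [ 13.8 -18.9]
 [-29.9   5.8]
 [ 13.8   5.7]]
shim outer [[-29.3  80.2]
 [ 14.4  80. ]]
```

```bash
python3 -c "
from h import *
say(); print(order.sign_off())"
```

```text
t 42.58 p [555.1 -63.1 178.6] yaw 5.83 rpy [-101.27    0.27    5.83] F [-0.7 -0.1  0.5] op 1.001 q [ 0.    0.32  1.86 -0.24  0.96  0.04]
the job is handed in; nothing more can be done
None
```

I pried the shaker's low side up with the bar over the steel fulcrum and slid the small grey shim under the short foot. Then I let the shaker down gently onto it, laid the bar back on the rack, and handed the job in at 42.6 s with the arm clear of everything.

**Shim:** After the first insertion the foot was only about 2 mm from one edge of the shim. I regripped the shim and moved it about 6 mm sideways and 2 mm further in while the shaker was still raised. The last wrist picture shows the whole foot on it, with about 3 mm to spare on the nearer side, 12 mm on the other, and 15 mm beyond it lengthwise.

**Level:** I did not measure the tilt at the end to better than a few millimetres. The two visible corners of the low edge's top came out at 81 and 74 mm (80 mm when level), which is within the scatter of my corner picks. Under the foot I could see no gap.

**Shaker position:** The final low edge lies within about 1–2 mm of where I first measured it. The wrist camera put the foot about 4–5 mm to one side of that first estimate. The two checks disagree by more than I can explain, so a small sideways shift is possible.

**Bar and other things:** The bar lies lengthwise on the rack, about where it started. The jars, lamp and dish look untouched in the final pictures. The forces I read after each move stayed below 10 N at the wrist.

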